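# Book a batch of spacer bars into the measuring station

### The arm

A 6-joint arm with a two-finger parallel gripper is mounted at the origin on the work surface. World frame = base frame: x ahead of the robot, y to its left, z up, the work surface at z = 0. Lengths are in m, angles in rad, forces in N, time in s.
With the tool pointing down it reaches from about 0.375 to 0.9 m from the base axis. Payload 3.1 kg.
Tool frame: the origin (TCP) lies midway between the tips of the shut fingers; the grasp point (between the pads) lies manip.grip_depth behind it (manip.grip_depth is the distance from the TCP to the grasp point, in m); z points along the fingers, y is the direction in which the jaws open and shut (so a half turn about z gives the same grasp; the last joint's range is limited). The gripper opens to 85 mm and grips with 20 to 120 N. Pads are 22 mm wide; open, the fingers measure 114 mm over their backs; the gripper's body (76 mm by 85 mm) begins 54 mm behind the grasp point. The pads swing forward as they close: fully open they stand 13 mm farther back than shut.
Start: joints at [1.006, 0.527, 1.433, -0, 1.181, -0.178], TCP at [0.236, 0.579, 0.231] pointing down, gripper open.
Joint ranges: [-3.08, 3.08], [-0.75, 2.2], [0.22, 2.44], [-1.43, 4.57], [0, 2.65], [-2.85, 2.85]. Speed limits (rad/s): [2.79, 2.79, 3.14, 3.14, 3.14, 3.14].

### API

Orientations are given as a unit quaternion [x, y, z, w].
In Python, from station import manip, vision gives the robot as it stands.
- The arm moves only by the shell command python3 -m crank 'ROWS' [FORCE]. ROWS is JSON, a list of rows, each an object with "grip": the closure, from 0 (fully open) to 1 (shut); "offset": the shift along the tool's x, y, z in mm, a list of three; "angular": the turn, a rotation vector about the tool's x, y, z in degrees, a list of three. A call has 1 to 10 rows; each row is the pose to reach, as a shift and turn from the pose commanded when the call began, along the tool's axes at that moment; what a row does not reach only later rows make up. A row lasts 1/10 s, in which the tool goes at most 50 mm and 8.59 degrees, less where a joint would pass 70% of its speed; a pose out of reach is approached as far as the arm can. A call with a gripper value outside its range is refused whole. The fingers move at their own pace and stop on an object; FORCE is the grip in N (left out, the last holds). Time passes only in rows, so rows that repeat a pose let the fingers close. It gives the time, the measured TCP pose, the force and the opening at its end, in the units of the state.
- manip.sense(): the state, without advancing time (a new reading comes with each control period).
- vision.snapshot(name): name is "scene" or "side" or "wrist"; returns a dict with "pixels" (400x640x3 uint8, red, green, blue), "intrinsics" (3x3 intrinsics, pixels), "dist" ([k1, k2, p1, p2, k3] as OpenCV has them; the pictures are not rectified), "R" (3x3) and "t" (3): a world point X has camera coordinates R X + t. Camera axes: x right, y down, z forward; pixel columns grow to the right and rows downward; lengths in m; the calibration is good to about 2 mm. A picture is of the moment at which its call begins. There is no depth.
- manip.sign_off(): hands the job in, once; it reports no verdict.
The state is a dict: "t": time; "q": joint angles; "qd": joint speeds; "tau": joint torques, N m; "tcp_pos": TCP position; "tool_rot": TCP orientation; "force": force on the tool from outside, world axes, zero at the start; "ft_torque": the same for the moment, N m; "finger_gap": opening from 0.0 (shut) to 1.0 (fully open).
Only numpy, scipy, OpenCV 4.12 (cv2) and the standard library are available. Lean on these libraries where they do the work, as an engineer would, in place of code of your own. Each camera call takes 0.05 s, during which the arm holds its last target.

### The job

Lay all the 95 mm spacer bars (there are two or three; not the 70 mm or 120 mm ones, which stay lying on the table) in the grey tote, and only then push the tote along the rollers into the white station bay until it is fully home against the end stop, without lifting it. With the tote home, pick up the code reader and hold it steady for two seconds squarely facing the middle of the station's label, about 100 mm off, then stand it upright back on the middle of its pad. Leave the joystick pendant, the vise and the calibration ball alone.

Things in the scene. Friction and masses are not known exactly. Their poses are not given: they have to be found in the camera images.
- conveyor: fixed roller conveyor 652 mm long, along its own y; origin on the table under its middle, z up. Roller tops 70 mm above the table; guide rails 100 mm high, outside at x +-85 mm, tote room 145 mm. Its -y end is the station bay: white cheeks 125 mm high, y -312 to -97 mm, outside at x +-91 mm; the +y end is open, at y 340 mm. A tote fully home has its origin at y -196..-195 mm
- bay_stop (a point): middle of the inner face of the bay's white end stop, at the height of the roller tops (70 mm); the stop is 12 mm thick and 125 mm high. The tote's leading wall rests against it when home; axes as the conveyor's
- tote: open grey plastic tote on the rollers, 134 (x) x 208 (y) x 45 mm high outside, walls and floor 5 mm thick; origin at the centre of its underside, y along the conveyor. It rolls along the conveyor with a few newtons' push on its end wall; 350 g empty
- scanner: hand-held code reader standing upright on its pad: black square head 64 x 64 x 36 mm below, grey handle above it 46 (x) x 40 (y) mm from 36 to 130 mm height; origin at the centre of the reading window in its underside, z up along the handle; it reads straight out of the underside, along -z; about 280 g
- pad: fixed black rubber charging pad, 100 x 100 x 10 mm, on which the reader stands; origin at the centre of its underside
- label: station's paper label with bars, 66 x 56 mm, fixed on a tilted plate 85 x 85 mm on a post beyond the end stop, 92 mm above the table; origin at the centre of its face, z out of the face (leaning about 25 degrees from the vertical towards the robot)
- spacer_a: plain aluminium spacer bar of square section, 36 x 36 x 95 mm with bolt holes near both ends, lying on the table beyond the conveyor; origin at its centre, x along its length (a 95 mm bar, the wanted size; 310 g at most); may be absent
- spacer_b: plain aluminium spacer bar of square section, 36 x 36 x 95 mm with bolt holes near both ends, lying on the table beyond the conveyor; origin at its centre, x along its length (a 95 mm bar, the wanted size; 310 g at most); may be absent
- spacer_c: plain aluminium spacer bar of square section, 36 x 36 x 95 mm with bolt holes near both ends, lying on the table beyond the conveyor; origin at its centre, x along its length (a 95 mm bar, the wanted size; 310 g at most); may be absent
- short_a: plain aluminium spacer bar of square section, 36 x 36 x 70 mm with bolt holes near both ends, lying on the table beyond the conveyor; origin at its centre, x along its length (a wrong size); may be absent
- short_b: plain aluminium spacer bar of square section, 36 x 36 x 70 mm with bolt holes near both ends, lying on the table beyond the conveyor; origin at its centre, x along its length (a wrong size); may be absent
- long_a: plain aluminium spacer bar of square section, 36 x 36 x 120 mm with bolt holes near both ends, lying on the table beyond the conveyor; origin at its centre, x along its length (a wrong size); may be absent
- pendant: black joystick pendant 130 x 90 x 90 mm standing on the table, a bystander; origin at the centre of its underside
- vise: small steel vise 90 x 140 x 63 mm on the table, a bystander; origin at the centre of its underside
- ballstand: white calibration ball on a thin stem and a round foot 70 mm across, 96 mm high, a bystander; origin at the centre of its underside
There are look-alikes about, which are no part of the job. What is shaped like the tote but blue or pink is not meant.

How it is judged:
By the outcome, as a careful person would: the job done as asked, in the order asked, and still so for the second after the job is handed in, with the robot touching nothing.
Of spacer_a, spacer_b, spacer_c only 2 to 3 are there at a start; the rules pass over those that are not, and their reading is None.
Of short_a, short_b, long_a only 2 to 3 are there at a start; the rules pass over those that are not, and their reading is None.
At some moment in a run one of spacer_a, spacer_b, spacer_c, tote may be knocked a few centimetres aside while the robot is not near it.
It also fails if it takes over 200 s, if anything falls off the work surface, if the arm or the gripper's body presses on something with over 40 N, if the wrist force passes 120 N, or if a joint passes its speed limit or range.

## Working session

There is one attempt and no reset: what is moved stays moved. The work goes in short steps, Python scripts to look and compute and a shell command to move; the robot and the scene stay as the last step left them, time stands still between calls to the robot, and variables do not carry over. Pictures are saved under pics/ and viewed, and the job is handed in when it is done.

```bash
ls; mkdir -p pics; python3 - <<'E'
from station import manip, vision
import cv2,json
print(manip.sense(), manip.grip_depth)
for n in ["scene","side","wrist"]:
    s=vision.snapshot(n)
    cv2.imwrite(f"pics/{n}0.png",s["pixels"][:,:,::-1])
    print(n,s["intrinsics"],s["dist"],s["R"],s["t"])
E
```

```text
pics
{'t': 0.0, 'q': array([ 1.00550844e+00,  5.28456977e-01,  1.43390664e+00,  1.70166334e-05,
        1.18139264e+00, -1.78479535e-01]), 'qd': array([ 0.00195904, -0.00230472, -0.00217503, -0.00013972,  0.00296703,
        0.00200144]), 'tau': array([ 1.05943579e-04, -4.42343223e+01, -1.78030032e+01, -2.51954498e-05,
        8.45043047e-03, -6.63596325e-06]), 'tcp_pos': array([0.23533877, 0.57822768, 0.23033788]), 'tool_rot': array([ 1.92203777e-01,  9.81354440e-01, -1.00499889e-03, -4.00426686e-04]), 'force': array([-0.0553896 , -0.33520122,  0.3979574 ]), 'ft_torque': array([0.03343049, 0.01618439, 0.03634422]), 'finger_gap': 1.000425127416485} 0.0187
scene [[372.40254181   0.         320.19544396]
 [  0.         372.40254181 205.34376087]
 [  0.           0.           1.        ]] [-0.00212218  0.          0.          0.          0.        ] [[-0.44267115  0.89655169  0.01540507]
 [ 0.65252492  0.33387173 -0.68025061]
 [-0.61502315 -0.29107513 -0.73281771]] [ 0.19094279 -0.28260935  1.48099517]
side [[512.46999939   0.         319.29747414]
 [  0.         512.46999939 193.30240003]
 [  0.           0.           1.        ]] [-0.01393037  0.          0.          0.          0.        ] [[-0.99923239 -0.03888679  0.00473868]
 [-0.02416046  0.51652292 -0.85593244]
 [ 0.03083683 -0.8553899  -0.51706596]] [0.48282268 0.07924712 1.64938069]
wrist [[276.62825817   0.         320.33971496]
 [  0.         276.62825817 200.28135563]
 [  0.           0.           1.        ]] [-0.04585775  0.          0.          0.          0.        ] [[ 0.37786244  0.92586114 -0.00105998]
 [ 0.88370364 -0.36031512  0.29873213]
 [ 0.27620254 -0.11381636 -0.95433641]] [-0.62312717 -0.03857243  0.38146446]
```

View pics/scene0.png

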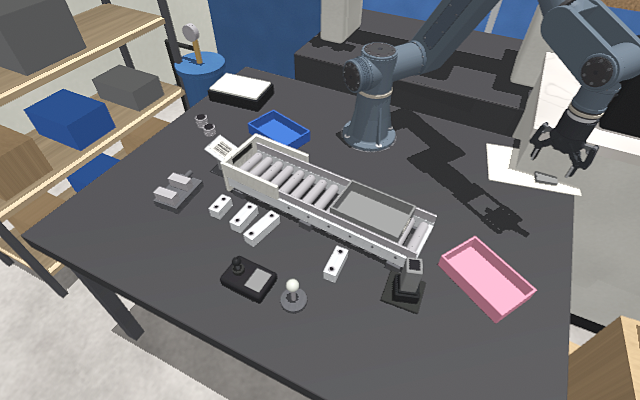

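View pics/side0.png

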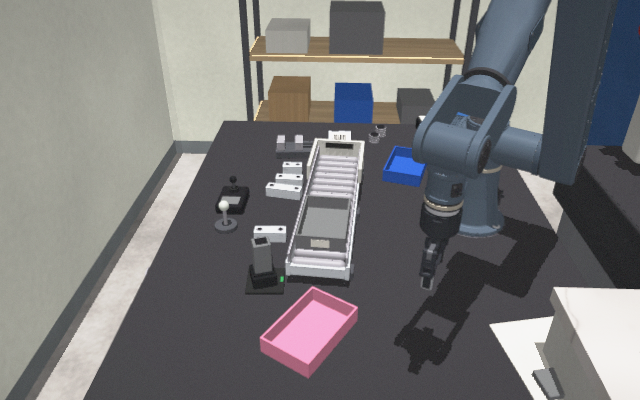

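View pics/wrist0.png

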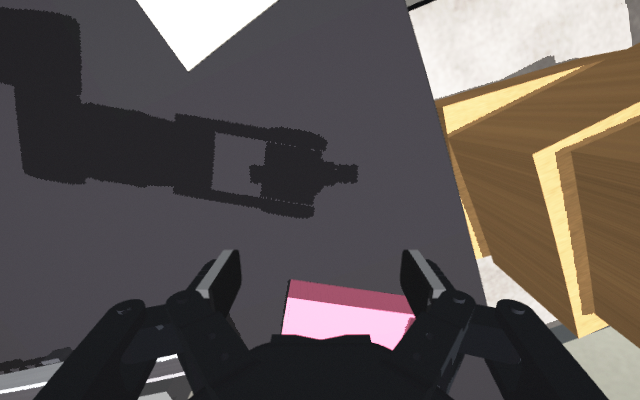

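The scene shows four bars: at (220,206), (244,216), (262,226) and (336,263). The grey tote on the rollers is at about (373,215) and the reader at (408,280). Blue and pink trays are look-alikes. Next I'll make helpers and take measurements.

```bash
cat > h.py <<'E'
from station import manip, vision
import cv2, numpy as np
from scipy.spatial.transform import Rotation as Rot
def snap(n,f=None):
    s=vision.snapshot(n)
    if f: cv2.imwrite(f"pics/{f}.png",s["pixels"][:,:,::-1])
    return s
def rays(s,px):
    px=np.array(px,float).reshape(-1,1,2)
    u=cv2.undistortPoints(px,s["intrinsics"],np.array(s["dist"])).reshape(-1,2)
    R=np.array(s["R"]);d=np.c_[u,np.ones(len(u))]@R
    return -R.T@np.array(s["t"]),d
def onplane(s,px,z):
    c,d=rays(s,px)
    return c+d*((z-c[2])/d[:,2])[:,None]
def proj(s,X):
    p,_=cv2.projectPoints(np.array(X,float).reshape(-1,1,3),cv2.Rodrigues(np.array(s["R"]))[0],np.array(s["t"]),s["intrinsics"],np.array(s["dist"]))
    return p.reshape(-1,2)
def tri(s1,p1,s2,p2):
    c1,d1=rays(s1,[p1]);c2,d2=rays(s2,[p2])
    A=np.c_[d1[0],-d2[0]];l=np.linalg.lstsq(A,c2-c1,rcond=None)[0]
    a=c1+d1[0]*l[0];b=c2+d2[0]*l[1]
    return (a+b)/2,np.linalg.norm(a-b)
def crop(s,f,x0,y0,x1,y1,k):
    im=s["pixels"][y0:y1,x0:x1,::-1]
    cv2.imwrite(f"pics/{f}.png",cv2.resize(im,None,fx=k,fy=k,interpolation=cv2.INTER_CUBIC))
def pose():
    st=manip.sense()
    return np.array(st["tcp_pos"]),Rot.from_quat(st["tool_rot"])
def move(pt,rt=None):
    "offset mm & rotvec deg in the tool frame to reach world pose"
    p,r=pose()
    o=r.inv().apply(np.array(pt)-p)*1000
    a=(r.inv()*rt).as_rotvec(degrees=True) if rt is not None else np.zeros(3)
    return np.round(o,1),np.round(a,1)
def down(yaw):
    "tool z down, tool y (jaw dir) at angle yaw in world (rad)"
    y=np.array([np.cos(yaw),np.sin(yaw),0]);z=np.array([0,0,-1.]);x=np.cross(y,z)
    return Rot.from_matrix(np.c_[x,y,z])
E
python3 - <<'E'
from h import *
s=snap("scene");d=snap("side")
crop(s,"c1",200,180,360,290,5);crop(d,"c2",240,120,380,290,4)
for n,c,zone in (("scene",s,(200,185,360,290)),("side",d,(255,155,305,245))):
    g=cv2.cvtColor(c["pixels"],cv2.COLOR_RGB2GRAY)
    m=(g>225).astype(np.uint8)*255
    x0,y0,x1,y1=zone
    M=np.zeros_like(m);M[y0:y1,x0:x1]=m[y0:y1,x0:x1]
    M=cv2.morphologyEx(M,cv2.MORPH_CLOSE,np.ones((3,3)))
    for k in cv2.findContours(M,cv2.RETR_EXTERNAL,cv2.CHAIN_APPROX_NONE)[0]:
        if cv2.contourArea(k)<60: continue
        P=onplane(c,k.reshape(-1,2),0.036)[:,:2]
        (cx,cy),(w,h),a=cv2.minAreaRect((P*1000).astype(np.float32))
        print(n,k.reshape(-1,2).mean(0).round(),"c",round(cx),round(cy),"wh",round(w),round(h),"a",round(a))
E
```

```text
scene [336. 260.] c 628 145 wh 93 35 a 3
scene [261. 225.] c 612 -107 wh 36 119 a 79
scene [243. 214.] c 600 -180 wh 35 94 a 87
scene [319. 217.] c 508 27 wh 287 7 a 85
scene [219. 203.] c 597 -270 wh 35 69 a 90
side [270. 229.] c 625 142 wh 91 31 a 3
side [284. 187.] c 609 -109 wh 35 117 a 79
side [289. 176.] c 597 -183 wh 35 92 a 87
```

View pics/c1.png

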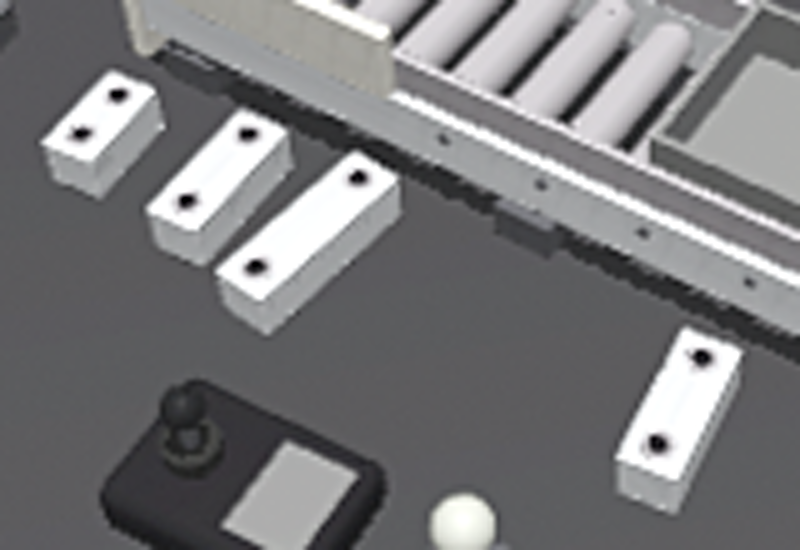

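View pics/c2.png

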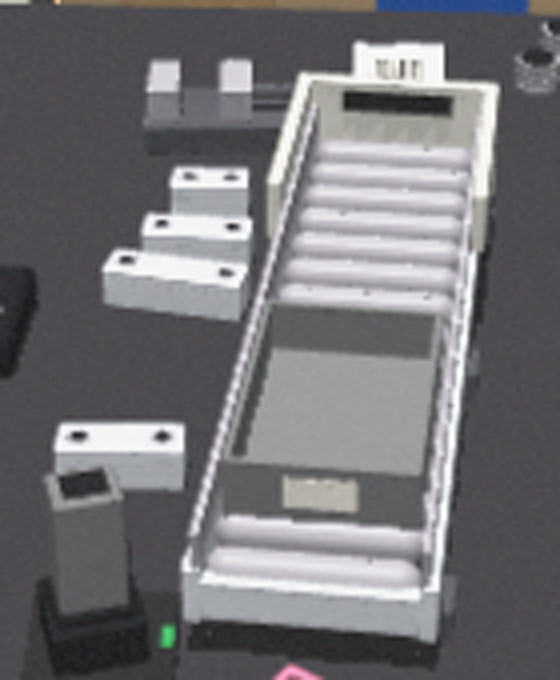

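The two mid-length bars, at scene (336,260) and (243,214), measure 93–94 mm. The others measure 119 mm at (261,225) and 69 mm at (219,203). That makes four bars, so two are wanted and two are wrong. Next I'll measure the conveyor, tote, reader and label.

```bash
python3 - <<'E'
from h import *
s=snap("scene");d=snap("side")
crop(s,"c3",190,120,450,250,3);crop(s,"c4",370,240,450,320,7);crop(d,"c5",235,225,300,300,8);crop(s,"c6",195,125,255,175,10);crop(d,"c7",300,120,390,165,8)
f=lambda x,y:(240+x/4,120+y/4)
for n,p,z in (("open L",f(185,570),.1),("open R",f(440,578),.1),("bayL",f(303,75),.125),("bayR",f(497,88),.125),
 ("tote FL",f(275,303),.115),("FR",f(437,310),.115),("NL",f(222,462),.115),("NR",f(427,474),.115)):
    print(n,onplane(d,[p],z)[0].round(4))
E
```

```text
open L [0.5525 0.3762 0.1   ]
open R [0.3918 0.377  0.1   ]
bayL [ 0.5086 -0.3064  0.125 ]
bayR [ 0.3333 -0.2876  0.125 ]
tote FL [0.5126 0.0754 0.115 ]
FR [0.3909 0.0798 0.115 ]
NL [0.5364 0.2802 0.115 ]
NR [0.3998 0.2875 0.115 ]
```

View pics/c3.png

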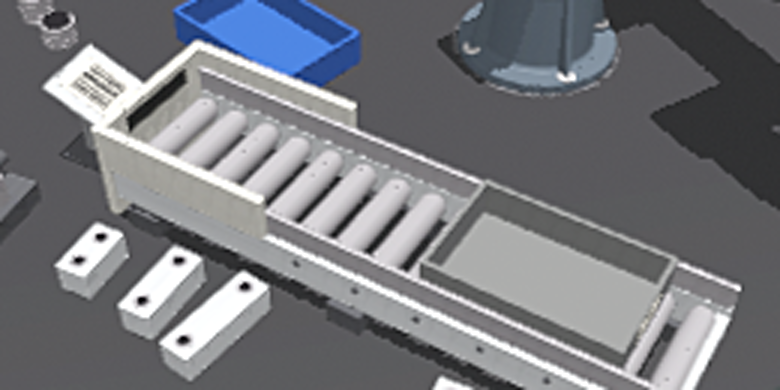

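View pics/c4.png

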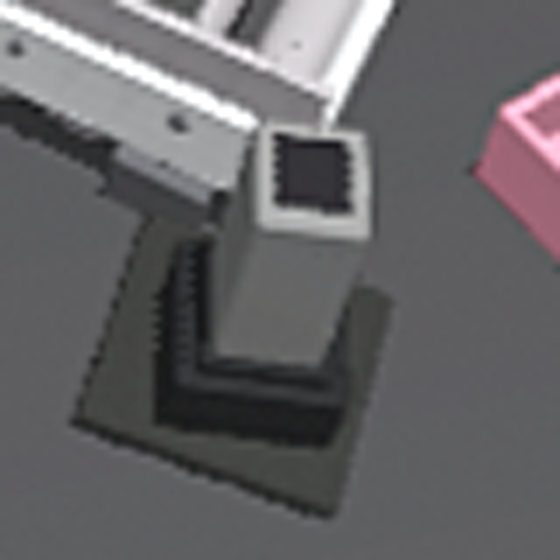

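View pics/c5.png

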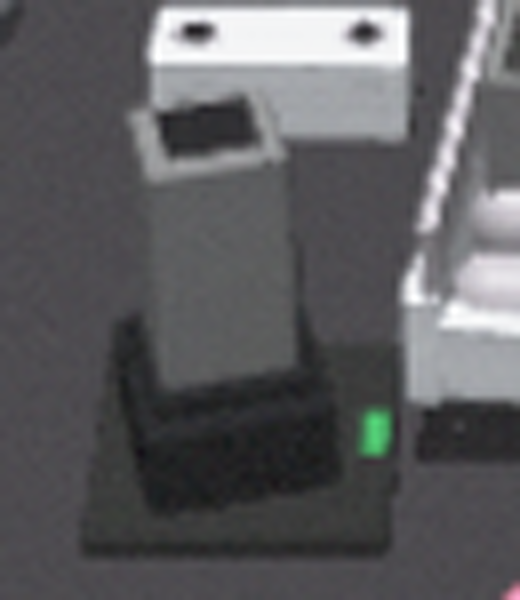

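View pics/c6.png

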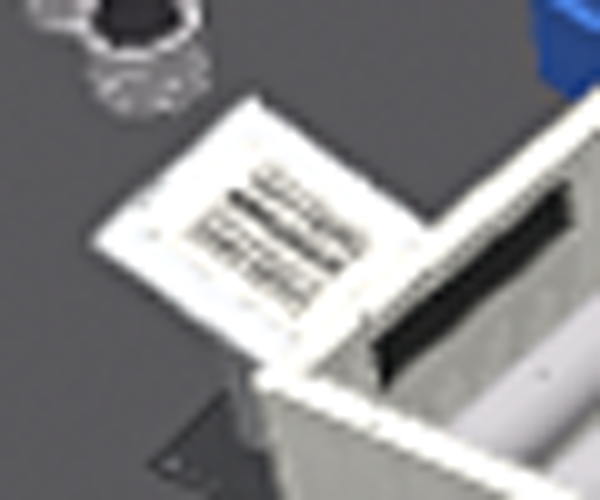

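View pics/c7.png

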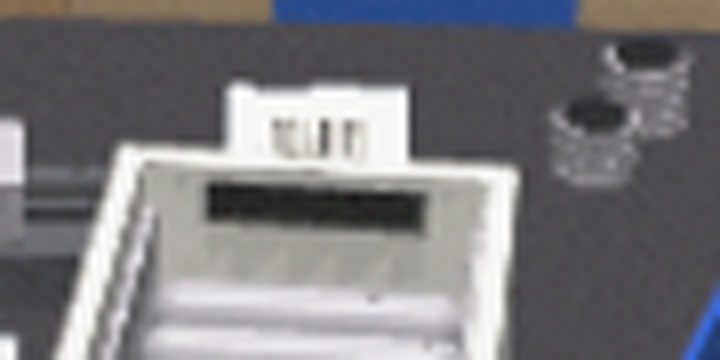

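The crops show the plate corners (scene ≈(204,149), (220,134.5), (238,147.5), (222,161)), the handle top, and the pad corners. Next I'll cast and triangulate these.

```bash
python3 - <<'E'
from h import *
s=snap("scene");d=snap("side")
A=lambda x,y:(370+x/7,240+y/7)
B=lambda x,y:(235+x/8,225+y/8)
C=lambda x,y:(190+x/3,120+y/3)
L=lambda x,y:(195+x/10,125+y/10)
M=lambda x,y:(300+x/8,120+y/8)
P=lambda s,p,z:onplane(s,[p],z)[0][:2].round(4)
print("handle top tri",tri(s,A(313,185),d,B(208,138)))
print("top corners scene",[P(s,A(*q),.14) for q in((265,128),(368,133),(365,235),(255,228))])
print("top corners side",[P(d,B(*q),.14) for q in((132,112),(250,95),(285,155),(150,180))])
print("pad scene",[P(s,A(*q),.01) for q in((145,215),(392,295),(335,515),(75,422))])
print("pad side",[P(d,B(*q),.01) for q in((85,545),(388,548),(400,348),(108,350))])
print("bay scene",P(s,C(95,128),.125),P(s,C(200,42),.125),"cheek ends",P(s,C(266,198),.125),P(s,C(356,102),.125))
print("open scene",P(s,C(740,288),.1))
print("tote scene",[P(s,C(*q),.115) for q in((485,182),(675,262),(630,360),(420,265))])
print("plate side edge tri: topL",tri(s,L(92,240),d,M(228,85)),tri(s,L(252,95),d,M(410,88)))
for z in (.08,.092,.105,.12,.13): print(z,[P(s,L(*q),z) for q in((275,235),(92,240),(252,95),(432,225),(270,362))])
E
```

```text
handle top tri (array([0.62055925, 0.34518922, 0.13594762]), np.float64(0.004863429709915336))
top corners scene [array([0.6108, 0.3247]), array([0.5966, 0.3575]), array([0.6377, 0.368 ]), array([0.6518, 0.3339])]
top corners side [array([0.6444, 0.335 ]), array([0.6079, 0.3241]), array([0.5928, 0.3555]), array([0.6333, 0.3703])]
pad scene [array([0.5743, 0.2893]), array([0.5656, 0.3873]), array([0.6655, 0.3934]), array([0.6728, 0.2956])]
pad side [array([0.6589, 0.3948]), array([0.5608, 0.3918]), array([0.5666, 0.2911]), array([0.6669, 0.2967])]
bay scene [ 0.5148 -0.3037] [ 0.3395 -0.2881] cheek ends [ 0.5237 -0.0927] [ 0.3527 -0.0823]
open scene [0.403  0.3531]
tote scene [array([0.3942, 0.0861]), array([0.4134, 0.2897]), array([0.5451, 0.2879]), array([0.527 , 0.0761])]
plate side edge tri: topL (array([ 0.46590047, -0.41509628,  0.10685991]), np.float64(0.00532810184646575)) (array([ 0.37852499, -0.41465897,  0.1079814 ]), np.float64(0.00414067178977843))
0.08 [array([ 0.4138, -0.3846]), array([ 0.4447, -0.4383]), array([ 0.3526, -0.4397]), array([ 0.3846, -0.34  ]), array([ 0.4692, -0.3458])]
0.092 [array([ 0.4252, -0.3736]), array([ 0.4556, -0.4266]), array([ 0.3649, -0.4279]), array([ 0.3964, -0.3297]), array([ 0.4797, -0.3355])]
0.105 [array([ 0.4375, -0.3618]), array([ 0.4674, -0.4139]), array([ 0.3782, -0.4152]), array([ 0.4091, -0.3186]), array([ 0.4911, -0.3242])]
0.12 [array([ 0.4517, -0.3481]), array([ 0.481 , -0.3992]), array([ 0.3935, -0.4005]), array([ 0.4239, -0.3058]), array([ 0.5042, -0.3113])]
0.13 [array([ 0.4611, -0.339 ]), array([ 0.4901, -0.3894]), array([ 0.4037, -0.3907]), array([ 0.4337, -0.2972]), array([ 0.513 , -0.3026])]
```

```bash
python3 - <<'E'
from h import *
print(move([.60,.145,.30],down(np.radians(93))))
E
```

```text
(array([-501. , -264.3,  -68.7]), array([ -0. ,  -0. , -25.2]))
```

```bash
python3 -m crank '[{"grip":0,"offset":[0,0,-68],"angular":[0,0,0]},{"grip":0,"offset":[-20,-10,-69],"angular":[0,0,-4]},{"grip":0,"offset":[-501,-264,-69],"angular":[0,0,-25]},{"grip":0,"offset":[-501,-264,-69],"angular":[0,0,-25]},{"grip":0,"offset":[-501,-264,-69],"angular":[0,0,-25]},{"grip":0,"offset":[-501,-264,-69],"angular":[0,0,-25]},{"grip":0,"offset":[-501,-264,-69],"angular":[0,0,-25]},{"grip":0,"offset":[-501,-264,-69],"angular":[0,0,-25]},{"grip":0,"offset":[-501,-264,-69],"angular":[0,0,-25]},{"grip":0,"offset":[-501,-264,-69],"angular":[0,0,-25]}]' 40
python3 - <<'E'
from h import *
print(move([.60,.145,.30],down(np.radians(93))))
E
```

```text
t: 1.45
tcp_pos: [0.505, 0.2584, 0.3006]
tool_rot: [-0.025, 1.0, 0.0, 0.0]
force: [1.8, 0.5, 0.4]
finger_gap: 1.0
(array([ -89.3, -118. ,    0.6]), array([ 0. ,  0. , -0.2]))
```

```bash
python3 -m crank '[{"grip":0,"offset":[-89,-118,0],"angular":[0,0,0]},{"grip":0,"offset":[-89,-118,0],"angular":[0,0,0]},{"grip":0,"offset":[-89,-118,0],"angular":[0,0,0]},{"grip":0,"offset":[-89,-118,0],"angular":[0,0,0]},{"grip":0,"offset":[-89,-118,0],"angular":[0,0,0]}]'
python3 - <<'E'
from h import *
w=snap("wrist","w1"); print(move([.60,.145,.30],down(np.radians(93))))
print(-np.array(w["R"]).T@w["t"])
E
```

```text
t: 1.95
tcp_pos: [0.599, 0.1455, 0.2999]
tool_rot: [-0.023, 1.0, 0.0, -0.0]
force: [-0.1, 0.7, -0.4]
finger_gap: 1.0
(array([-1.7, -1.7, -0. ]), array([ 0. , -0.1, -0.2]))
[0.52225281 0.14103898 0.44441046]
```

View pics/w1.png

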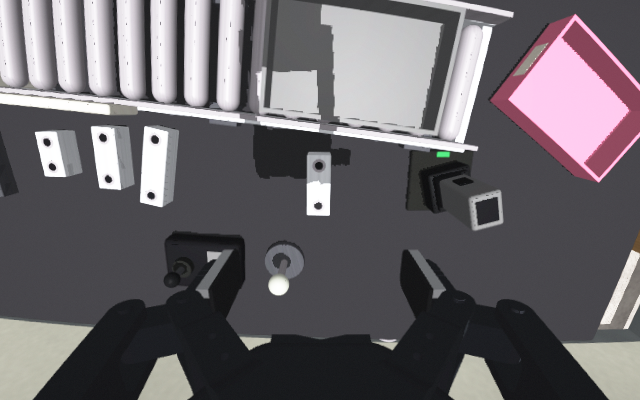

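The wrist view shows the wanted bar near the reader at (318,184), the other 95 mm bar at (113,157), the 120 mm bar at (158,166), the 70 mm bar at (57,154), the tote around (360,70), and the reader at (470,195).

```bash
python3 - <<'E'
from h import *
w=snap("wrist")
crop(w,"w1a",20,110,350,230,2);crop(w,"w1b",400,135,520,240,6);crop(w,"w1c",230,0,530,160,2); crop(w,"w1d",295,140,345,225,7)
E
```

```text
(no output)
```

View pics/w1a.png

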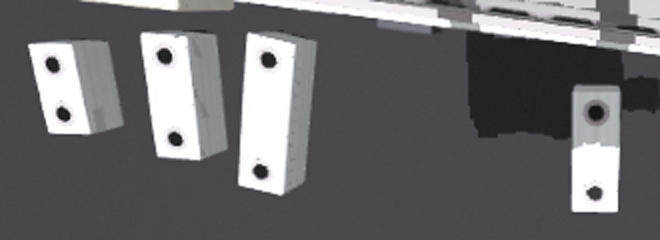

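View pics/w1b.png

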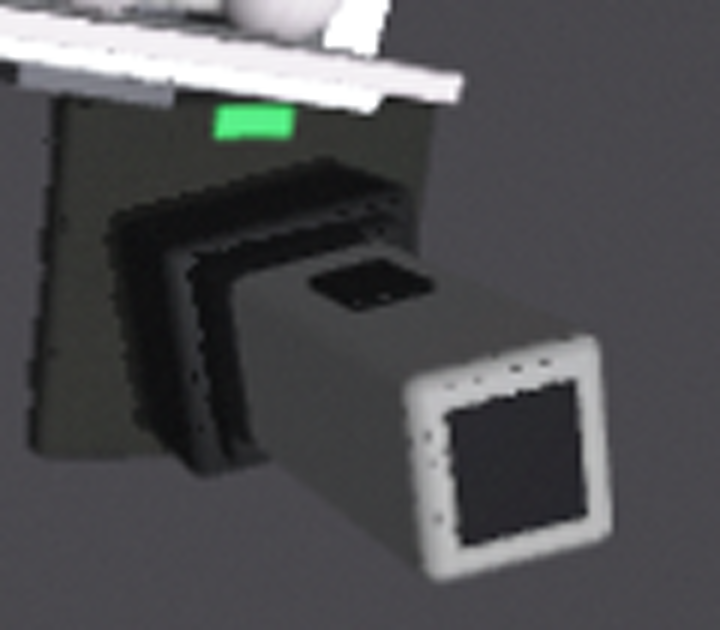

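View pics/w1c.png

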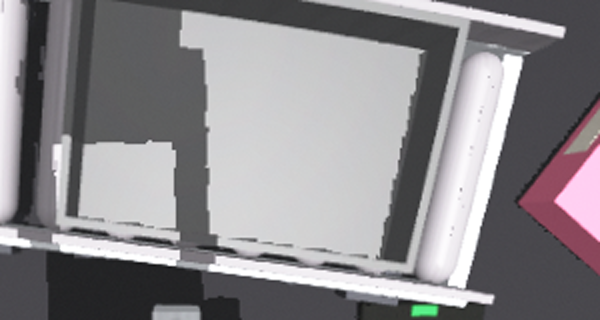

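View pics/w1d.png

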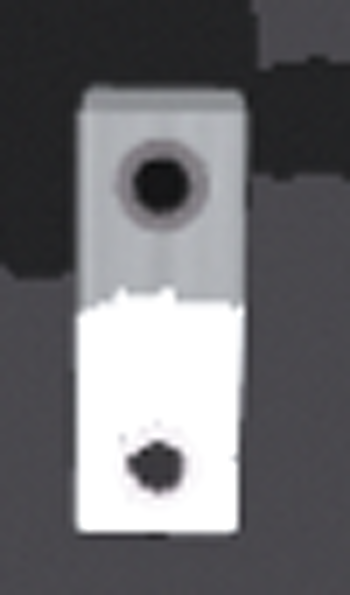

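```bash
python3 - <<'E'
from h import *
w=snap("wrist")
P=lambda o,k,q,z:onplane(w,np.array(o)+np.array(q)/k,z)[:,:2].round(4)
def rect(n,X):
    r=cv2.minAreaRect((X*1000).astype(np.float32)); print(n,np.round(r[0],1),np.round(r[1],1),round(r[2],1))
rect("barA",P((295,140),7,[(78,110),(246,110),(240,530),(76,530)],.036))
rect("barB",P((20,110),2,[(140,32),(187,33),(202,160),(157,157)],.036))
rect("long",P((20,110),2,[(246,32),(291,40),(283,196),(238,186)],.036))
rect("short",P((20,110),2,[(28,43),(75,41),(90,134),(48,133)],.036))
T=P((230,0),2,[(412,270),(60,222),(465,22)],.115);print("tote",T.tolist(),np.linalg.norm(T[0]-T[1]),np.linalg.norm(T[0]-T[2]),(T[1]+T[2])/2)
e=P((230,0),2,[(494,302),(0,240),(565,35)],.1);print("rail end near, along, far end",e.tolist())
h=P((400,135),6,[(408,380),(600,338),(612,535),(432,580)],.14);rect("handle",h);print(h.tolist())
p=P((400,135),6,[(60,95),(35,455),(165,455)],.01);print("pad",p.tolist())
print("green",P((400,135),6,[(255,122)],.01))
E
```

```text
barA [627.1 144.1] [94.4 36.9] 2.6
barB [ 598.2 -180.2] [37.  97.8] 87.8
long [ 610.  -108.5] [ 36.4 122.9] 79.7
short [ 594.4 -270.1] [39.7 72.3] 90.0
tote [[0.537, 0.2798], [0.5207, 0.074], [0.4064, 0.2883]] 0.2064444961727001 0.13087631565718838 [0.46355 0.18115]
rail end near, along, far end [[0.5541, 0.3418], [0.5326, 0.0344], [0.4026, 0.3538]]
handle [620.4 344.6] [44.  38.1] 17.9
[[0.6053, 0.3197], [0.5949, 0.3564], [0.6356, 0.3692], [0.647, 0.3338]]
pad [[0.5686, 0.2863], [0.6682, 0.2937], [0.6664, 0.3304]]
green [[0.5728 0.3393]]
```

```bash
python3 - <<'E'
from h import *
w=snap("wrist")
print(onplane(w,[(285,260)],.005),onplane(w,[(278,285)],.085),onplane(w,[(164,236),(243,236)],.04))
print(move([.627,.144,.12],down(np.radians(92.7))))
E
```

```text
[[0.77339422 0.09269957 0.005     ]] [[0.77087838 0.09163137 0.085     ]] [[ 0.72069638 -0.10078064  0.04      ]
 [ 0.71349742  0.02879053  0.04      ]]
(array([-29.2,  -5.6, 180.4]), array([ 0. , -0. ,  0.2]))
```

```bash
python3 -m crank '[{"grip":0,"offset":[-29,-5.5,50],"angular":[0,0,0]},{"grip":0,"offset":[-29,-5.5,100],"angular":[0,0,0]},{"grip":0,"offset":[-29,-5.5,150],"angular":[0,0,0]},{"grip":0,"offset":[-29,-5.5,200],"angular":[0,0,0]},{"grip":0,"offset":[-29,-5.5,230],"angular":[0,0,0]},{"grip":0,"offset":[-29,-5.5,255],"angular":[0,0,0]},{"grip":0,"offset":[-29,-5.5,275],"angular":[0,0,0]},{"grip":0,"offset":[-29,-5.5,290],"angular":[0,0,0]},{"grip":0,"offset":[-29,-5.5,290],"angular":[0,0,0]}]'
python3 - <<'E'
from h import *
print(move([.627,.144,.009],down(np.radians(92.7))))
w=snap("wrist","w2")
E
```

```text
t: 3.05
tcp_pos: [0.626, 0.1436, 0.0085]
tool_rot: [-0.026, 1.0, -0.0, -0.002]
force: [0.4, 0.5, 0.0]
finger_gap: 1.002
(array([-1. ,  0.4, -0.5]), array([ 0. , -0.2,  0.2]))
```

View pics/w2.png

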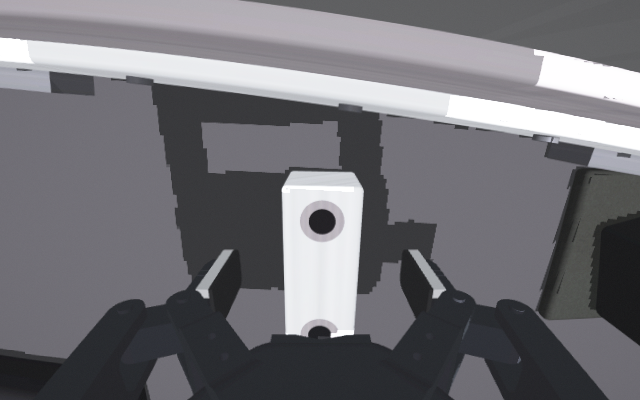

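The bar is centred between the open pads, at about (322,260). Now I'll close the fingers.

```bash
python3 -m crank '[{"grip":0.4,"offset":[0,0,0],"angular":[0,0,0]},{"grip":1,"offset":[0,0,0],"angular":[0,0,0]},{"grip":1,"offset":[0,0,0],"angular":[0,0,0]},{"grip":1,"offset":[0,0,0],"angular":[0,0,0]},{"grip":1,"offset":[0,0,0],"angular":[0,0,0]},{"grip":1,"offset":[0,0,0],"angular":[0,0,0]},{"grip":1,"offset":[0,0,0],"angular":[0,0,0]},{"grip":1,"offset":[0,0,0],"angular":[0,0,0]}]' 50
python3 - <<'E'
from h import *
print(pose())
E
```

```text
t: 3.9
tcp_pos: [0.6289, 0.1426, 0.0117]
tool_rot: [-0.025, 1.0, 0.0, 0.001]
force: [-0.2, -0.1, 6.3]
finger_gap: 0.411
(array([0.6289023 , 0.14260046, 0.01170367]), Rotation.from_matrix(array([[-9.98784169e-01, -4.92376568e-02,  2.41589910e-03],
                            [-4.92372480e-02,  9.98787085e-01,  2.28413710e-04],
                            [-2.42421538e-03,  1.09183775e-04, -9.99997056e-01]])))
```

```bash
python3 -m crank '[{"grip":1,"offset":[0,0,-20],"angular":[0,0,0]},{"grip":1,"offset":[0,0,-50],"angular":[0,0,0]},{"grip":1,"offset":[0,0,-90],"angular":[0,0,0]},{"grip":1,"offset":[0,0,-130],"angular":[0,0,0]},{"grip":1,"offset":[0,0,-170],"angular":[0,0,0]},{"grip":1,"offset":[0,0,-170],"angular":[0,0,0]}]'
python3 - <<'E'
from h import *
print(move([.4675,.227,.18],down(np.radians(85.5))))
E
```

```text
t: 4.5
tcp_pos: [0.6317, 0.1428, 0.1866]
tool_rot: [-0.025, 1.0, 0.0, 0.006]
force: [0.8, -0.1, -1.9]
finger_gap: 0.415
(array([159.9,  92.2,   4.6]), array([0. , 0.7, 7.3]))
```

```bash
python3 -m crank '[{"grip":1,"offset":[40,23,0],"angular":[0,0,2]},{"grip":1,"offset":[80,46,0],"angular":[0,0,4]},{"grip":1,"offset":[120,69,0],"angular":[0,0,6]},{"grip":1,"offset":[160,92,0],"angular":[0,0,7.3]},{"grip":1,"offset":[160,92,0],"angular":[0,0,7.3]},{"grip":1,"offset":[160,92,0],"angular":[0,0,7.3]},{"grip":1,"offset":[160,92,0],"angular":[0,0,7.3]}]'
python3 - <<'E'
from h import *
print(move([.4675,.227,.088],down(np.radians(85.5))),manip.sense()["force"])
w=snap("wrist","w3")
E
```

```text
t: 5.2
tcp_pos: [0.4644, 0.2264, 0.18]
tool_rot: [0.039, 0.999, -0.0, 0.0]
force: [-0.2, 0.7, -1.6]
finger_gap: 0.413
(array([-3. ,  0.9, 92. ]), array([-0.,  0.,  0.])) [-0.18754279  0.74776943 -1.56760207]
```

View pics/w3.png

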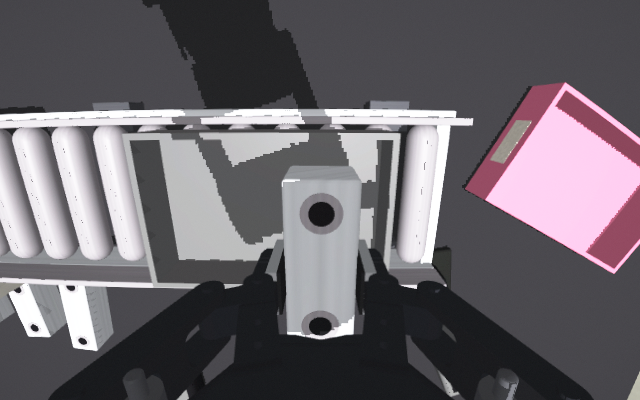

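```bash
python3 - <<'E'
from h import *
w=snap("wrist")
T=onplane(w,[(125,134),(399,137),(155,286),(385,286)],.115)[:,:2];print(T.round(4).tolist())
e=onplane(w,[(472,122),(0,122)],.1);print(e.round(4).tolist())
E
```

```text
[[0.3894, 0.0831], [0.409, 0.2886], [0.5224, 0.0715], [0.5375, 0.2771]]
[[0.4029, 0.3512, 0.1], [0.3683, -0.0366, 0.1]]
```

The held bar at (320,250) hangs over the tote's +y half, and the rim corners agree with the earlier values. Lowering it now.

```bash
python3 -m crank '[{"grip":1,"offset":[-3,-1,30],"angular":[0,0,0]},{"grip":1,"offset":[-3,-1,55],"angular":[0,0,0]},{"grip":1,"offset":[-3,-1,75],"angular":[0,0,0]},{"grip":1,"offset":[-3,-1,84],"angular":[0,0,0]},{"grip":1,"offset":[-3,-1,90],"angular":[0,0,0]},{"grip":1,"offset":[-3,-1,92],"angular":[0,0,0]},{"grip":1,"offset":[-3,-1,92],"angular":[0,0,0]}]'
python3 -c "
from h import *
print(manip.sense()['force'],pose()[0])"
```

```text
t: 6.0
tcp_pos: [0.4671, 0.2253, 0.0887]
tool_rot: [0.039, 0.999, 0.0, 0.0]
force: [-0.8, -0.8, -1.8]
finger_gap: 0.412
[-0.84152288 -0.7647656  -1.83253475] [0.46708175 0.22534978 0.0886709 ]
```

```bash
python3 -m crank '[{"grip":1,"offset":[0,0,1.5],"angular":[0,0,0]},{"grip":1,"offset":[0,0,2.5],"angular":[0,0,0]},{"grip":0.3,"offset":[0,0,2],"angular":[0,0,0]},{"grip":0.3,"offset":[0,0,0],"angular":[0,0,0]},{"grip":0.3,"offset":[0,0,0],"angular":[0,0,0]},{"grip":0.3,"offset":[0,0,0],"angular":[0,0,0]}]'
python3 -m crank '[{"grip":0.3,"offset":[0,0,-30],"angular":[0,0,0]},{"grip":0.3,"offset":[0,0,-70],"angular":[0,0,0]},{"grip":0.3,"offset":[0,0,-120],"angular":[0,0,0]},{"grip":0,"offset":[0,0,-170],"angular":[0,0,0]},{"grip":0,"offset":[0,0,-190],"angular":[0,0,0]},{"grip":0,"offset":[0,0,-190],"angular":[0,0,0]}]'
python3 - <<'E'
from h import *
w=snap("wrist","w4")
print(move([.60,-.181,.26],down(np.radians(87.5))))
E
```

```text
t: 6.6
tcp_pos: [0.4666, 0.2254, 0.0886]
tool_rot: [0.039, 0.999, 0.0, 0.0]
force: [-0.4, -0.1, 0.4]
finger_gap: 0.697
t: 7.2
tcp_pos: [0.4686, 0.226, 0.2823]
tool_rot: [0.039, 0.999, 0.001, 0.004]
force: [1.0, -0.4, 0.3]
finger_gap: 1.0
(array([-164.1, -395. ,   20. ]), array([ 0.1,  0.2, -2. ]))
```

View pics/w4.png

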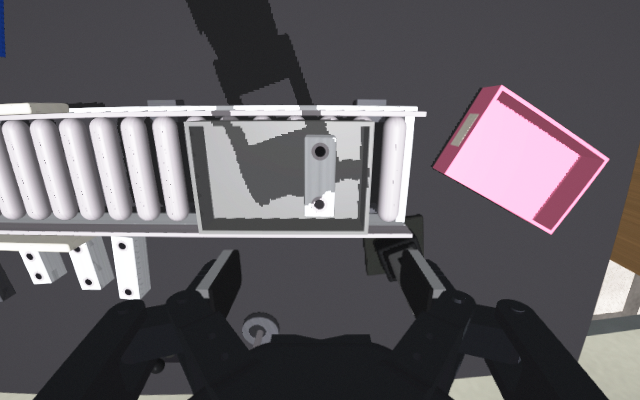

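The first bar lies flat in the tote at (320,178). Next is the second 95 mm bar.

```bash
python3 -m crank '[{"grip":0,"offset":[-164,-395,0],"angular":[0,0,-2]},{"grip":0,"offset":[-164,-395,0],"angular":[0,0,-2]},{"grip":0,"offset":[-164,-395,0],"angular":[0,0,-2]},{"grip":0,"offset":[-164,-395,0],"angular":[0,0,-2]},{"grip":0,"offset":[-164,-395,0],"angular":[0,0,-2]},{"grip":0,"offset":[-164,-395,0],"angular":[0,0,-2]},{"grip":0,"offset":[-164,-395,0],"angular":[0,0,-2]},{"grip":0,"offset":[-164,-395,0],"angular":[0,0,-2]},{"grip":0,"offset":[-164,-395,0],"angular":[0,0,-2]},{"grip":0,"offset":[-164,-395,0],"angular":[0,0,-2]}]'
python3 - <<'E'
from h import *
w=snap("wrist","w5")
print(move([.60,-.181,.26],down(np.radians(87.5))))
E
```

```text
t: 8.25
tcp_pos: [0.5992, -0.1854, 0.2751]
tool_rot: [0.024, 1.0, 0.0, -0.002]
force: [-1.0, 0.1, 0.3]
finger_gap: 1.003
(array([-1.7,  1.8, 15.2]), array([ 0.1, -0.3, -0.1]))
```

View pics/w5.png

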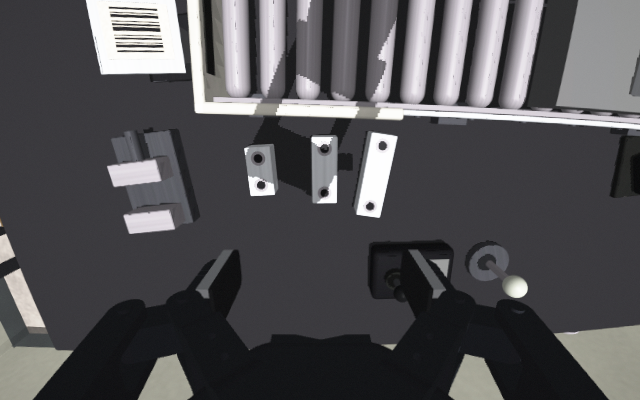

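The view shows, from left to right, the 70 mm bar (261,170), the 95 mm bar (324,170) and the 120 mm bar (376,175). The middle one is the target. I'll measure it in an enlarged crop.

```bash
python3 - <<'E'
from h import *
w=snap("wrist")
crop(w,"w5a",240,125,405,225,4);crop(w,"w5b",85,0,210,85,6)
E
```

```text
(no output)
```

View pics/w5a.png

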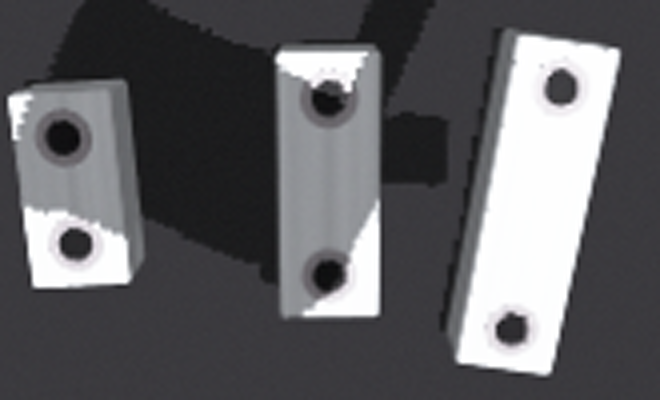

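View pics/w5b.png

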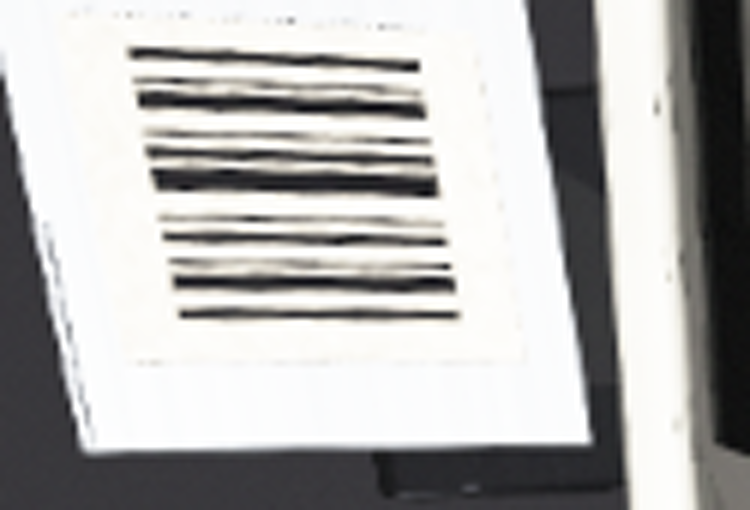

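```bash
python3 - <<'E'
from h import *
w=snap("wrist")
P=lambda q:onplane(w,np.array((240,125))+np.array(q)/4,.036)[:,:2]
for q in ([(276,50),(381,50),(380,317),(282,317)],[(513,35),(618,48),(550,373),(457,360)],[(10,95),(122,83),(130,285),(35,288)]):
    r=cv2.minAreaRect((P(q)*1000).astype(np.float32)); print(r)
c=np.array((598.5,-181.5))
print(move([.5985,-.181,.009],down(np.radians(87.7))))
E
```

```text
((598.6428833007812, -178.1378936767578), (35.79361343383789, 96.00787353515625), 88.05549621582031)
((609.9442749023438, -106.39312744140625), (36.46445083618164, 119.61954498291016), 79.58018493652344)
((594.5136108398438, -267.93389892578125), (39.093360900878906, 72.25859832763672), 89.21395111083984)
(array([ -1.8,  -1.5, 267.2]), array([ 0.1, -0.2, -0.2]))
```

```bash
python3 -m crank '[{"grip":0.35,"offset":[-2,0,40],"angular":[0,0,0]},{"grip":0.35,"offset":[-2,0,90],"angular":[0,0,0]},{"grip":0.35,"offset":[-2,0,140],"angular":[0,0,0]},{"grip":0.35,"offset":[-2,0,175],"angular":[0,0,0]},{"grip":0.35,"offset":[-2,0,190],"angular":[0,0,0]},{"grip":0.35,"offset":[-2,0,190],"angular":[0,0,0]}]'
python3 - <<'E'
from h import *
print(move([.5985,-.179,.009],down(np.radians(87.7))))
w=snap("wrist","w6")
E
```

```text
t: 9.0
tcp_pos: [0.5995, -0.1791, 0.0861]
tool_rot: [0.021, 1.0, 0.001, -0.003]
force: [0.6, -0.9, 0.5]
finger_gap: 0.651
(array([ 0.6, -0.1, 77.1]), array([ 0.1, -0.3, -0.1]))
```

View pics/w6.png

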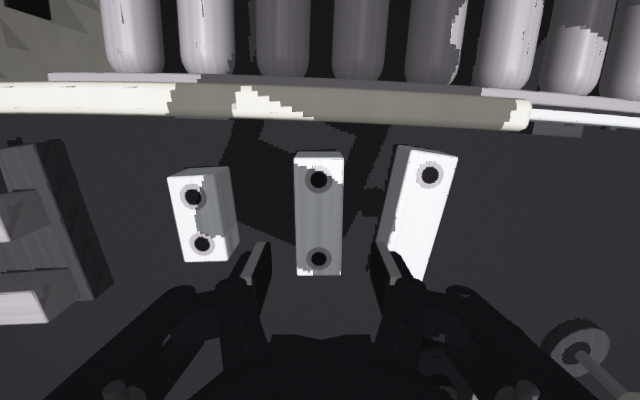

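The bar at (319,215) is between the fingers at (271) and (378). Continuing down.

```bash
python3 -m crank '[{"grip":0.35,"offset":[0,-1,30],"angular":[0,0,0]},{"grip":0.35,"offset":[0,-1,50],"angular":[0,0,0]},{"grip":0.35,"offset":[0,-1,65],"angular":[0,0,0]},{"grip":0.35,"offset":[0,-1,75],"angular":[0,0,0]},{"grip":0.35,"offset":[0,-1,75],"angular":[0,0,0]},{"grip":1,"offset":[0,-1,75],"angular":[0,0,0]},{"grip":1,"offset":[0,-1,75],"angular":[0,0,0]},{"grip":1,"offset":[0,-1,75],"angular":[0,0,0]},{"grip":1,"offset":[0,-1,75],"angular":[0,0,0]},{"grip":1,"offset":[0,-1,75],"angular":[0,0,0]}]' 50
python3 -c "
from h import *
snap('wrist','w7');snap('scene','s7')"
```

```text
t: 10.05
tcp_pos: [0.6022, -0.1828, 0.0147]
tool_rot: [0.022, 1.0, -0.001, 0.001]
force: [0.2, 0.0, 6.8]
finger_gap: 0.41
```

View pics/w7.png

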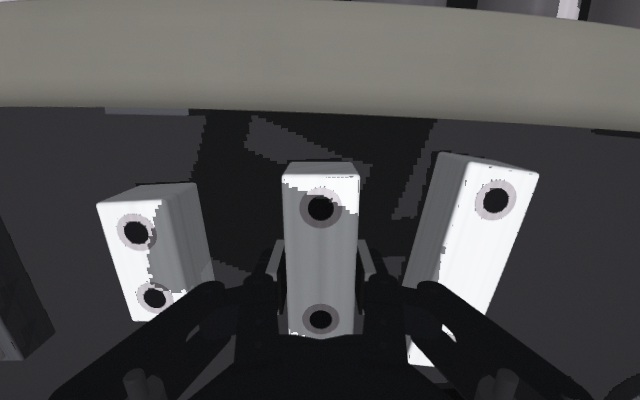

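View pics/s7.png

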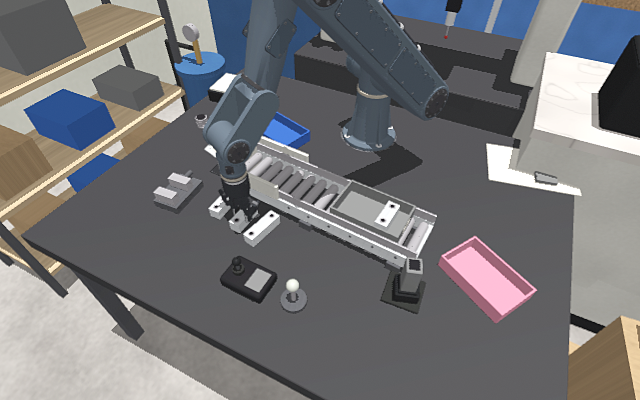

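```bash
python3 -m crank '[{"grip":1,"offset":[0,0,-20],"angular":[0,0,0]},{"grip":1,"offset":[0,0,-50],"angular":[0,0,0]},{"grip":1,"offset":[0,0,-90],"angular":[0,0,0]},{"grip":1,"offset":[0,0,-130],"angular":[0,0,0]},{"grip":1,"offset":[0,0,-180],"angular":[0,0,0]},{"grip":1,"offset":[0,0,-200],"angular":[0,0,0]}]'
python3 - <<'E'
from h import *
print(move([.461,.135,.21],down(np.radians(85.5))))
E
```

```text
t: 10.75
tcp_pos: [0.603, -0.1832, 0.2181]
tool_rot: [0.021, 1.0, -0.002, 0.003]
force: [1.7, -0.6, -1.8]
finger_gap: 0.412
(array([155.5, 311.9,   6. ]), array([-0.2,  0.4,  2. ]))
```

```bash
python3 -m crank '[{"grip":1,"offset":[20,40,0],"angular":[0,0,1]},{"grip":1,"offset":[40,80,0],"angular":[0,0,2]},{"grip":1,"offset":[60,120,0],"angular":[0,0,2]},{"grip":1,"offset":[80,160,0],"angular":[0,0,2]},{"grip":1,"offset":[100,200,0],"angular":[0,0,2]},{"grip":1,"offset":[120,240,0],"angular":[0,0,2]},{"grip":1,"offset":[140,280,0],"angular":[0,0,2]},{"grip":1,"offset":[155,312,0],"angular":[0,0,2]},{"grip":1,"offset":[155,312,0],"angular":[0,0,2]},{"grip":1,"offset":[155,312,0],"angular":[0,0,2]}]'
python3 - <<'E'
from h import *
print(move([.461,.135,.091],down(np.radians(85.5))))
w=snap("wrist","w8")
E
```

```text
t: 11.75
tcp_pos: [0.4592, 0.1365, 0.2132]
tool_rot: [0.038, 0.999, -0.0, -0.0]
force: [0.8, -0.9, -2.4]
finger_gap: 0.411
(array([ -2. ,  -1.3, 122.2]), array([-0. , -0. ,  0.2]))
```

View pics/w8.png

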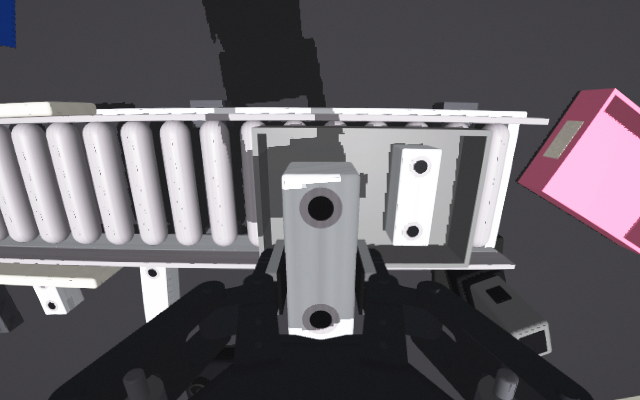

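```bash
python3 - <<'E'
from h import *
w=snap("wrist")
print(onplane(w,[(250,128),(490,132),(470,266)],.115)[:,:2].round(4).tolist())
print(onplane(w,[(403,148),(440,150),(391,243),(430,244)],.111)[:,:2].round(4).tolist())
E
```

```text
[[0.3899, 0.0801], [0.4085, 0.2871], [0.5404, 0.2806]]
[[0.4176, 0.2118], [0.4217, 0.2451], [0.5098, 0.201], [0.5141, 0.2399]]
```

The tote hasn't moved: its corners are at (250,128) and (490,132), within 2 mm of before. Lowering the bar next to the first one.

```bash
python3 -m crank '[{"grip":1,"offset":[-2,-1,40],"angular":[0,0,0]},{"grip":1,"offset":[-2,-1,75],"angular":[0,0,0]},{"grip":1,"offset":[-2,-1,100],"angular":[0,0,0]},{"grip":1,"offset":[-2,-1,114],"angular":[0,0,0]},{"grip":1,"offset":[-2,-1,121],"angular":[0,0,0]},{"grip":1,"offset":[-2,-1,123],"angular":[0,0,0]},{"grip":1,"offset":[-2,-1,123],"angular":[0,0,0]},{"grip":0.3,"offset":[-2,-1,123],"angular":[0,0,0]},{"grip":0.3,"offset":[-2,-1,122],"angular":[0,0,0]},{"grip":0.3,"offset":[-2,-1,122],"angular":[0,0,0]}]'
python3 -m crank '[{"grip":0.3,"offset":[0,0,0],"angular":[0,0,0]},{"grip":0.3,"offset":[0,0,-30],"angular":[0,0,0]},{"grip":0.3,"offset":[0,0,-70],"angular":[0,0,0]},{"grip":0.3,"offset":[0,0,-120],"angular":[0,0,0]},{"grip":0,"offset":[0,0,-170],"angular":[0,0,0]},{"grip":0,"offset":[0,0,-190],"angular":[0,0,0]},{"grip":0,"offset":[0,0,-190],"angular":[0,0,0]}]'
python3 - <<'E'
from h import *
w=snap("wrist","w9")
E
```

```text
t: 12.85
tcp_pos: [0.4623, 0.135, 0.0922]
tool_rot: [0.039, 0.999, 0.0, 0.001]
force: [-0.4, -0.6, -0.3]
finger_gap: 0.7
t: 13.55
tcp_pos: [0.4638, 0.1352, 0.2853]
tool_rot: [0.039, 0.999, 0.0, 0.005]
force: [0.7, -1.5, -0.4]
finger_gap: 1.0
```

View pics/w9.png

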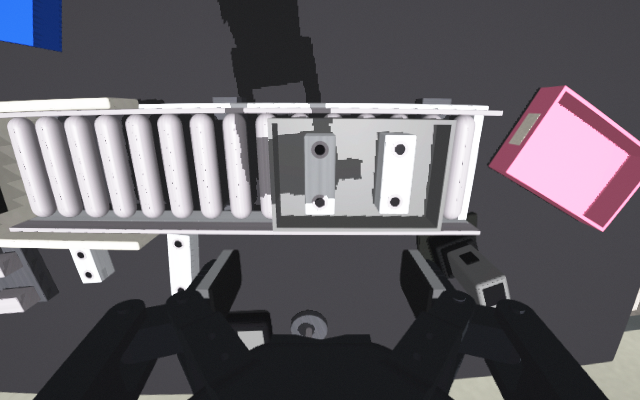

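Both bars lie flat and apart in the tote, at (320,173) and (396,173). Now I'll shut the fingers and go round behind the tote's +y wall.

```bash
python3 - <<'E'
from h import *
w=snap("wrist")
print(onplane(w,[(272,117),(456,122),(440,230),(276,230)],.115)[:,:2].round(4).tolist())
print(move([.4785,.340,.25],down(np.radians(85.5))),move([.4785,.340,.087])[0])
E
```

```text
[[0.3852, 0.0878], [0.4054, 0.2888], [0.5341, 0.2774], [0.5178, 0.0755]]
(array([ -1.4, 205.8,  31.3]), array([0., 0., 0.])) [ -1.3 205.8 194.3]
```

```bash
python3 -m crank '[{"grip":1,"offset":[-1,50,0],"angular":[0,0,0]},{"grip":1,"offset":[-1,100,0],"angular":[0,0,0]},{"grip":1,"offset":[-1,150,0],"angular":[0,0,0]},{"grip":1,"offset":[-1,195,0],"angular":[0,0,0]},{"grip":1,"offset":[-1,206,0],"angular":[0,0,0]},{"grip":1,"offset":[-1,206,0],"angular":[0,0,0]},{"grip":1,"offset":[-1,206,30],"angular":[0,0,0]},{"grip":1,"offset":[-1,206,70],"angular":[0,0,0]},{"grip":1,"offset":[-1,206,100],"angular":[0,0,0]},{"grip":1,"offset":[-1,206,100],"angular":[0,0,0]}]'
python3 - <<'E'
from h import *
w=snap("wrist","w10");snap("side","d10")
print(move([.4785,.340,.088],down(np.radians(85.5))))
E
```

```text
t: 14.65
tcp_pos: [0.4748, 0.3365, 0.1763]
tool_rot: [0.04, 0.999, -0.003, -0.006]
force: [-0.9, -0.4, 0.1]
finger_gap: 0.006
(array([-0.1,  1.4, 92.9]), array([-0.1, -0.1, -0.1]))
```

View pics/w10.png

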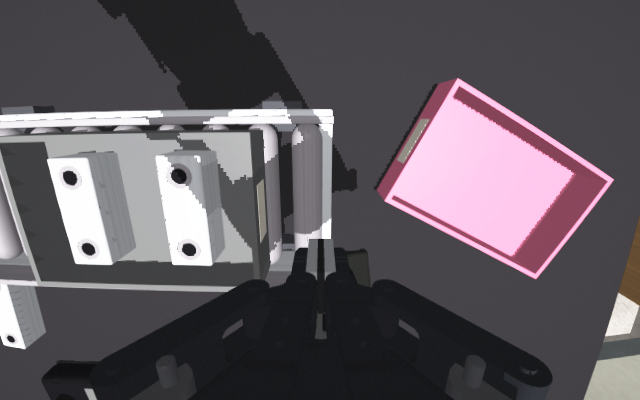

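View pics/d10.png

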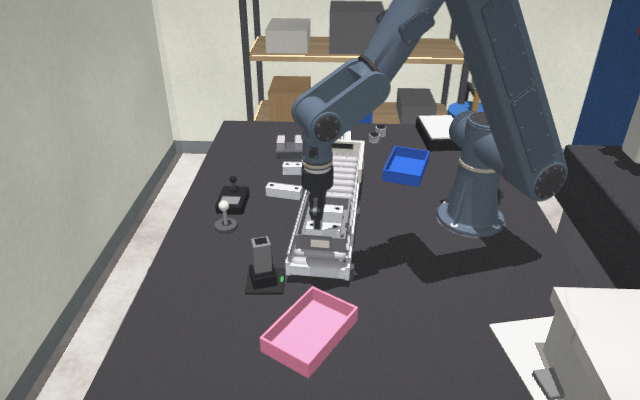

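The fingertips (320,245) are behind the tote's end wall (263), over the last rollers. I'll descend gently.

```bash
python3 -m crank '[{"grip":1,"offset":[0,1,30],"angular":[0,0,0]},{"grip":1,"offset":[0,1,55],"angular":[0,0,0]},{"grip":1,"offset":[0,1,75],"angular":[0,0,0]},{"grip":1,"offset":[0,1,88],"angular":[0,0,0]},{"grip":1,"offset":[0,1,90],"angular":[0,0,0]},{"grip":1,"offset":[0,1,90],"angular":[0,0,0]}]'
python3 - <<'E'
from h import *
w=snap("wrist","w11")
E
```

```text
t: 15.35
tcp_pos: [0.4796, 0.3414, 0.0923]
tool_rot: [0.039, 0.999, 0.0, 0.001]
force: [1.1, 0.2, -0.3]
finger_gap: 0.0
```

View pics/w11.png

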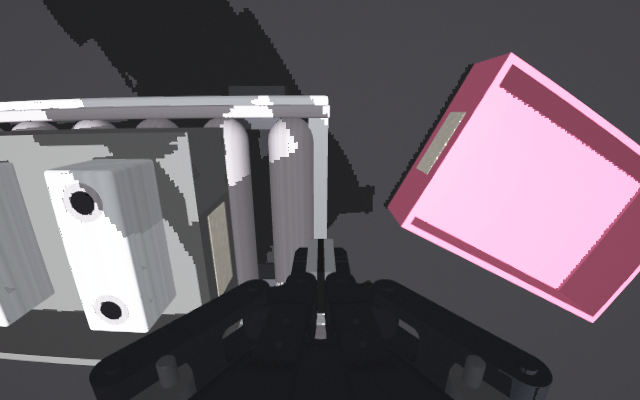

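```bash
python3 -m crank '[{"grip":1,"offset":[0,-10,0],"angular":[0,0,0]},{"grip":1,"offset":[0,-20,0],"angular":[0,0,0]},{"grip":1,"offset":[0,-26,0],"angular":[0,0,0]},{"grip":1,"offset":[0,-32,0],"angular":[0,0,0]},{"grip":1,"offset":[0,-38,0],"angular":[0,0,0]},{"grip":1,"offset":[0,-44,0],"angular":[0,0,0]},{"grip":1,"offset":[0,-50,0],"angular":[0,0,0]},{"grip":1,"offset":[0,-57,0],"angular":[0,0,0]},{"grip":1,"offset":[0,-64,0],"angular":[0,0,0]},{"grip":1,"offset":[0,-72,0],"angular":[0,0,0]}]'
python3 - <<'E'
from h import *
w=snap("wrist","w12")
E
```

```text
t: 16.4
tcp_pos: [0.4731, 0.2692, 0.0914]
tool_rot: [0.039, 0.999, 0.0, 0.0]
force: [0.1, 2.2, 0.3]
finger_gap: -0.003
```

View pics/w12.png

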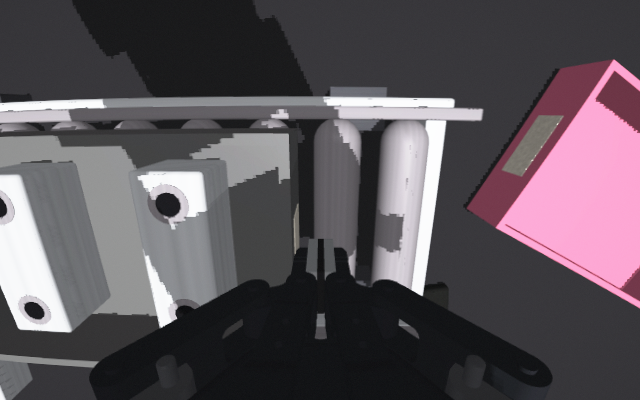

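The fingers are in contact with the wall at about 2 N. I'll push on.

```bash
python3 -m crank '[{"grip":1,"offset":[0,-9,0],"angular":[0,0,0]},{"grip":1,"offset":[0,-18,0],"angular":[0,0,0]},{"grip":1,"offset":[0,-28,0],"angular":[0,0,0]},{"grip":1,"offset":[0,-38,0],"angular":[0,0,0]},{"grip":1,"offset":[0,-48,0],"angular":[0,0,0]},{"grip":1,"offset":[0,-58,0],"angular":[0,0,0]},{"grip":1,"offset":[0,-68,0],"angular":[0,0,0]},{"grip":1,"offset":[0,-78,0],"angular":[0,0,0]},{"grip":1,"offset":[0,-88,0],"angular":[0,0,0]},{"grip":1,"offset":[0,-98,0],"angular":[0,0,0]}]'
python3 -m crank '[{"grip":1,"offset":[0,-10,0],"angular":[0,0,0]},{"grip":1,"offset":[0,-20,0],"angular":[0,0,0]},{"grip":1,"offset":[0,-30,0],"angular":[0,0,0]},{"grip":1,"offset":[0,-40,0],"angular":[0,0,0]},{"grip":1,"offset":[0,-50,0],"angular":[0,0,0]},{"grip":1,"offset":[0,-60,0],"angular":[0,0,0]},{"grip":1,"offset":[0,-70,0],"angular":[0,0,0]},{"grip":1,"offset":[0,-80,0],"angular":[0,0,0]},{"grip":1,"offset":[0,-90,0],"angular":[0,0,0]},{"grip":1,"offset":[0,-100,0],"angular":[0,0,0]}]'
python3 - <<'E'
from h import *
w=snap("wrist","w13");snap("scene","s13")
print(pose()[0])
E
```

```text
t: 17.45
tcp_pos: [0.4652, 0.1709, 0.0913]
tool_rot: [0.039, 0.999, -0.0, -0.0]
force: [-0.5, 2.3, -0.3]
finger_gap: 0.001
t: 18.45
tcp_pos: [0.4577, 0.0711, 0.0913]
tool_rot: [0.039, 0.999, -0.0, 0.0]
force: [0.7, 2.7, -0.4]
finger_gap: -0.001
[0.45831363 0.07046234 0.09139588]
```

View pics/w13.png

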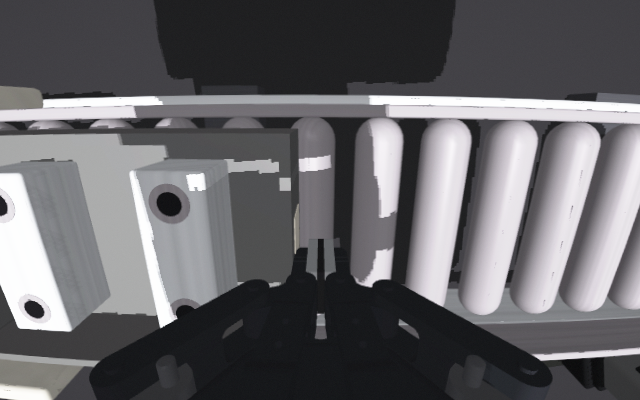

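View pics/s13.png

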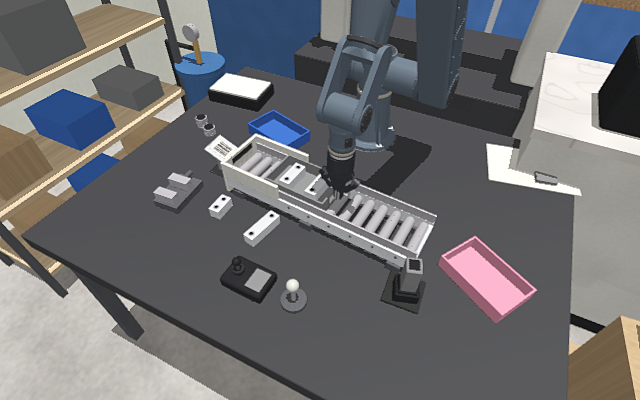

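The tote is entering the bay with both bars still lying flat. I'll continue and then slow down.

```bash
python3 -m crank '[{"grip":1,"offset":[0,-10,0],"angular":[0,0,0]},{"grip":1,"offset":[0,-20,0],"angular":[0,0,0]},{"grip":1,"offset":[0,-30,0],"angular":[0,0,0]},{"grip":1,"offset":[0,-40,0],"angular":[0,0,0]},{"grip":1,"offset":[0,-50,0],"angular":[0,0,0]},{"grip":1,"offset":[0,-60,0],"angular":[0,0,0]},{"grip":1,"offset":[0,-69,0],"angular":[0,0,0]},{"grip":1,"offset":[0,-77,0],"angular":[0,0,0]},{"grip":1,"offset":[0,-84,0],"angular":[0,0,0]},{"grip":1,"offset":[0,-90,0],"angular":[0,0,0]}]'
python3 -m crank '[{"grip":1,"offset":[0,-5,0],"angular":[0,0,0]},{"grip":1,"offset":[0,-10,0],"angular":[0,0,0]},{"grip":1,"offset":[0,-14,0],"angular":[0,0,0]},{"grip":1,"offset":[0,-18,0],"angular":[0,0,0]},{"grip":1,"offset":[0,-21,0],"angular":[0,0,0]},{"grip":1,"offset":[0,-24,0],"angular":[0,0,0]},{"grip":1,"offset":[0,-27,0],"angular":[0,0,0]},{"grip":1,"offset":[0,-30,0],"angular":[0,0,0]}]'
```

```text
t: 19.55
tcp_pos: [0.4507, -0.0183, 0.0913]
tool_rot: [0.039, 0.999, -0.0, -0.0]
force: [1.2, 1.8, 1.8]
finger_gap: -0.005
t: 20.35
tcp_pos: [0.4482, -0.0477, 0.0913]
tool_rot: [0.039, 0.999, 0.0, -0.0]
force: [0.4, 1.2, 0.4]
finger_gap: -0.0
```

```bash
python3 -m crank '[{"grip":1,"offset":[0,-2,0],"angular":[0,0,0]},{"grip":1,"offset":[0,-4,0],"angular":[0,0,0]},{"grip":1,"offset":[0,-6,0],"angular":[0,0,0]},{"grip":1,"offset":[0,-8,0],"angular":[0,0,0]},{"grip":1,"offset":[0,-10,0],"angular":[0,0,0]}]'
```

```text
t: 20.85
tcp_pos: [0.4474, -0.0576, 0.0913]
tool_rot: [0.039, 0.999, 0.0, -0.0]
force: [0.1, 1.9, 0.4]
finger_gap: -0.0
```

```bash
python3 -m crank '[{"grip":1,"offset":[0,-2,0],"angular":[0,0,0]},{"grip":1,"offset":[0,-4,0],"angular":[0,0,0]},{"grip":1,"offset":[0,-6,0],"angular":[0,0,0]},{"grip":1,"offset":[0,-6,0],"angular":[0,0,0]}]'
```

```text
t: 21.25
tcp_pos: [0.4471, -0.0639, 0.0913]
tool_rot: [0.039, 0.999, -0.0, -0.0]
force: [0.4, -0.3, 0.2]
finger_gap: 0.002
```

```bash
python3 -m crank '[{"grip":1,"offset":[0,-2,0],"angular":[0,0,0]},{"grip":1,"offset":[0,-4,0],"angular":[0,0,0]},{"grip":1,"offset":[0,-4,0],"angular":[0,0,0]}]'
python3 -c "
from h import *
d=snap('side','d14');s=snap('scene');snap('wrist','w14');crop(s,'s14',190,120,360,240,4)"
```

```text
t: 21.55
tcp_pos: [0.4469, -0.0679, 0.0913]
tool_rot: [0.039, 0.999, -0.0, 0.0]
force: [-0.2, 0.7, -0.3]
finger_gap: 0.001
```

View pics/s14.png

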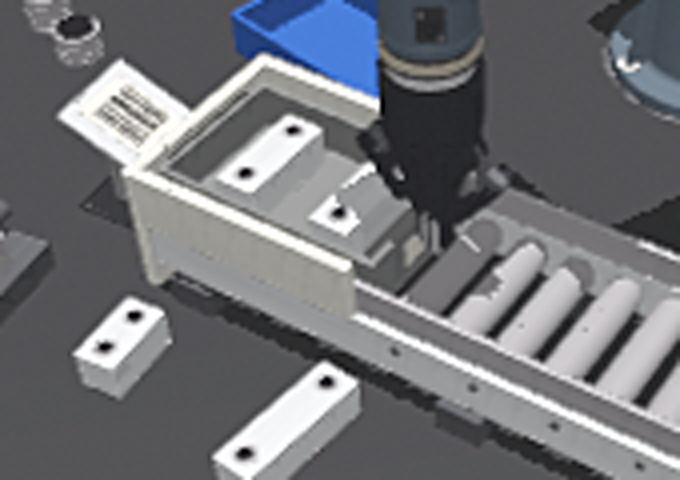

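The tote's leading rim is close to the stop. I'll keep going in small steps until the force rises.

```bash
python3 -m crank '[{"grip":1,"offset":[0,-2,0],"angular":[0,0,0]},{"grip":1,"offset":[0,-4,0],"angular":[0,0,0]},{"grip":1,"offset":[0,-4,0],"angular":[0,0,0]}]'; python3 -m crank '[{"grip":1,"offset":[0,-2,0],"angular":[0,0,0]},{"grip":1,"offset":[0,-3,0],"angular":[0,0,0]},{"grip":1,"offset":[0,-3,0],"angular":[0,0,0]}]'
```

```text
t: 22.0
tcp_pos: [0.4463, -0.0712, 0.0913]
tool_rot: [0.039, 0.999, 0.0, -0.0]
force: [1.0, 3.3, 1.0]
finger_gap: -0.004
t: 22.3
tcp_pos: [0.4453, -0.0715, 0.0913]
tool_rot: [0.04, 0.999, 0.002, -0.001]
force: [3.2, 15.1, 3.4]
finger_gap: -0.0
```

```bash
python3 -m crank '[{"grip":1,"offset":[0,-2,0],"angular":[0,0,0]},{"grip":1,"offset":[0,-3,0],"angular":[0,0,0]},{"grip":1,"offset":[0,-3,0],"angular":[0,0,0]}]'
```

```text
t: 22.6
tcp_pos: [0.4452, -0.0717, 0.0914]
tool_rot: [0.041, 0.999, 0.005, -0.001]
force: [7.5, 27.1, 5.3]
finger_gap: 0.006
```

The force climbed to 27 N with no further travel, so the tote is against the stop. Backing off.

```bash
python3 -m crank '[{"grip":1,"offset":[0,8,0],"angular":[0,0,0]},{"grip":1,"offset":[0,20,0],"angular":[0,0,0]},{"grip":1,"offset":[0,40,0],"angular":[0,0,0]},{"grip":1,"offset":[0,45,-40],"angular":[0,0,0]},{"grip":1,"offset":[0,45,-90],"angular":[0,0,0]},{"grip":0.5,"offset":[0,45,-140],"angular":[0,0,0]},{"grip":0,"offset":[0,45,-190],"angular":[0,0,0]},{"grip":0,"offset":[0,45,-210],"angular":[0,0,0]},{"grip":0,"offset":[0,45,-210],"angular":[0,0,0]}]'
python3 -c "
from h import *
d=snap('side','d15');s=snap('scene');snap('wrist','w15');crop(s,'s15',190,120,360,240,4);crop(d,'d15',250,115,390,235,5)"
```

```text
t: 23.5
tcp_pos: [0.4517, -0.0335, 0.305]
tool_rot: [0.039, 0.999, -0.002, 0.004]
force: [0.3, 0.5, -0.3]
finger_gap: 0.676
```

View pics/s15.png

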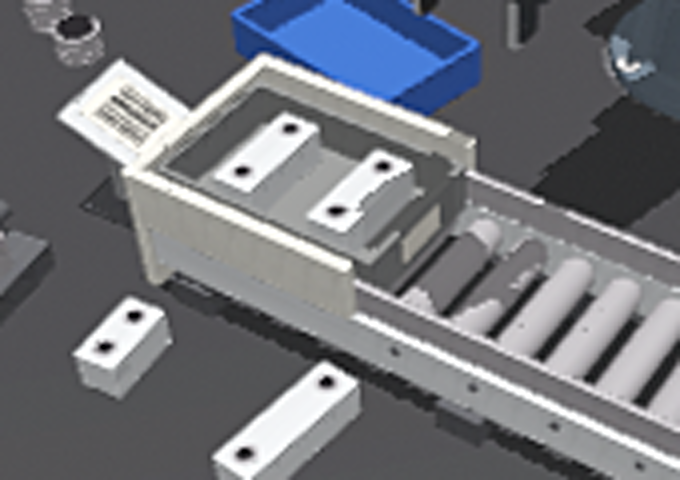

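View pics/w15.png

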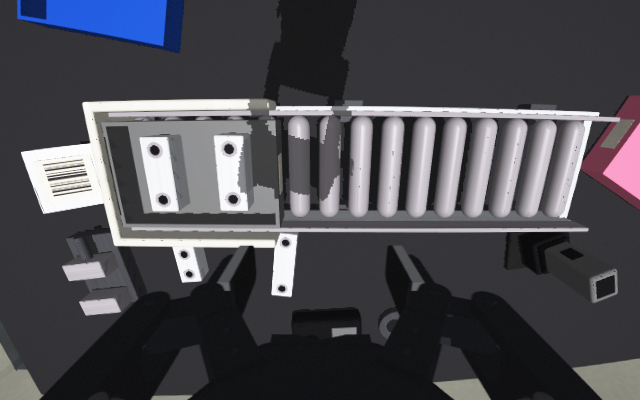

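The tote is home with both bars flat, its rear rim (280) just past the cheek end (275). The label is at (67,177). Before fetching the reader I'll move over the label to measure its pose.

```bash
python3 -m crank '[{"grip":0,"offset":[0,-40,0],"angular":[0,0,0]},{"grip":0,"offset":[0,-90,0],"angular":[0,0,0]},{"grip":0,"offset":[0,-140,0],"angular":[0,0,0]},{"grip":0,"offset":[0,-190,0],"angular":[0,0,0]},{"grip":0,"offset":[0,-240,0],"angular":[0,0,0]},{"grip":0,"offset":[0,-290,0],"angular":[0,0,0]},{"grip":0,"offset":[0,-320,0],"angular":[0,0,0]},{"grip":0,"offset":[0,-320,0],"angular":[0,0,0]},{"grip":0,"offset":[0,-320,0],"angular":[0,0,0]}]'
python3 -c "
from h import *
s=snap('wrist','w16')"
```

```text
t: 24.55
tcp_pos: [0.4236, -0.3512, 0.2988]
tool_rot: [0.04, 0.999, 0.002, -0.002]
force: [-0.3, 0.6, -0.4]
finger_gap: 1.002
```

View pics/w16.png

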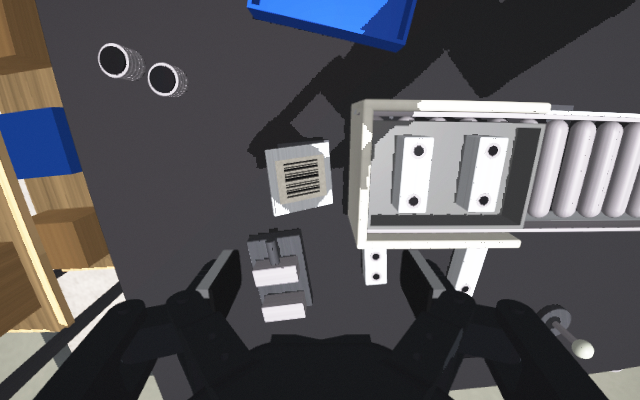

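```bash
python3 -c "
from h import *
s=snap('wrist');crop(s,'w16a',258,133,340,220,8);crop(s,'w16b',345,95,550,250,3)"
```

```text
(no output)
```

View pics/w16a.png

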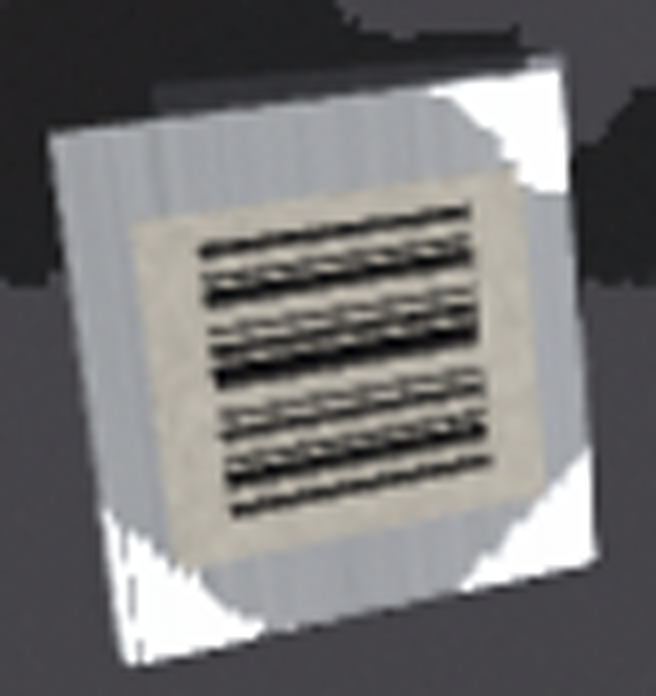

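View pics/w16b.png

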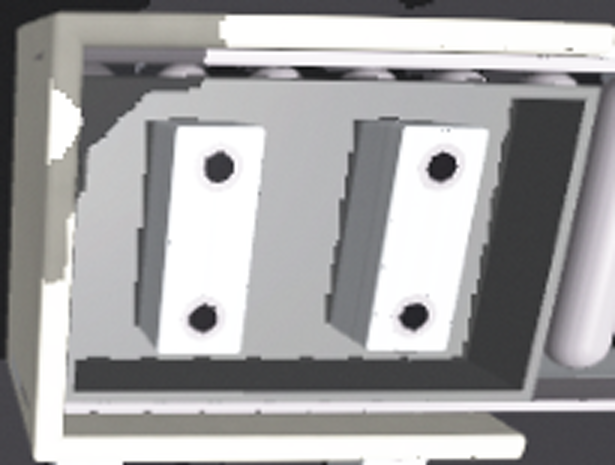

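```bash
python3 - <<'E'
from h import *
s=snap("wrist")
pl=np.array([(50,133),(562,60),(597,562),(128,665)])/8+(258,133)
lb=np.array([(132,225),(515,170),(545,497),(178,565)])/8+(258,133)
sq=np.array([(-1,1,0),(1,1,0),(1,-1,0),(-1,-1,0)],float)
R=np.array(s["R"]);t=np.array(s["t"])
for nm,o,i in (("plate",sq*.0425,pl),("label",sq*[.033,.028,0],lb)):
    n,rv,tv,er=cv2.solvePnPGeneric(o,i,s["intrinsics"],np.array(s["dist"]),flags=cv2.SOLVEPNP_IPPE)
    for r,v,e in zip(rv,tv,er):
        M=R.T@cv2.Rodrigues(r)[0]; c=R.T@(v[:,0]-t)
        print(nm,"c",c.round(4),"n",M[:,2].round(3),"tilt",np.degrees(np.arccos(M[2,2])).round(1),"az",np.degrees(np.arctan2(M[1,2],M[0,2])).round(1),"x",M[:,0].round(3),"y",M[:,1].round(3),"e",e)
c=cv2.perspectiveTransform(np.array([[[0.,0.]]]),cv2.getPerspectiveTransform(sq[:,:2].astype(np.float32),lb.astype(np.float32)))[0,0]
print(c,onplane(s,[c],.092))
c2=cv2.perspectiveTransform(np.array([[[0.,0.]]]),cv2.getPerspectiveTransform(sq[:,:2].astype(np.float32),pl.astype(np.float32)))[0,0]
print(c2,onplane(s,[c2],.092))
# far edge corners heights via tri with side image earlier: tote rear rim
T=onplane(s,np.array([(605,90),(538,398)])/3+(345,95),.115);print("tote rear rim",T.round(4).tolist())
B=onplane(s,np.array([(20,28),(38,460),(525,440),(615,22)])/3+(345,95),.125);print("bay",B.round(4).tolist())
E
```

```text
plate c [ 0.424  -0.3745  0.0968] n [-0.007  0.432  0.902] tilt 25.6 az 91.0 x [-0.003  0.902 -0.432] y [-1.    -0.006 -0.005] e [0.28743251]
plate c [ 0.4218 -0.3776  0.0988] n [-0.385 -0.28   0.879] tilt 28.4 az -144.0 x [-0.151  0.959  0.239] y [-0.91  -0.041 -0.412] e [1.98793826]
label c [ 0.427  -0.375   0.0871] n [-0.055  0.399  0.916] tilt 23.7 az 97.8 x [ 0.005  0.917 -0.399] y [-0.998 -0.017 -0.052] e [0.14255805]
label c [ 0.4262 -0.3767  0.0879] n [-0.349 -0.246  0.904] tilt 25.3 az -144.8 x [-0.13   0.968  0.213] y [-0.928 -0.044 -0.37 ] e [0.80322331]
[301.39656847 178.83896277] [[ 0.42593157 -0.37486834  0.092     ]]
[301.01815146 178.46144785] [[ 0.4253917  -0.37531073  0.092     ]]
tote rear rim [[0.3774, -0.0754, 0.115], [0.5093, -0.0851, 0.115]]
bay [[0.3395, -0.309, 0.125], [0.5149, -0.3092, 0.125], [0.524, -0.0959, 0.125], [0.3514, -0.0831, 0.125]]
```

The label centre is at (301,179), which gives (0.4257,-0.3748,0.092), and its normal leans 25° towards +y. The tote's rear rim agrees with home. Now I'll go to the reader with the jaws turned to its handle (yaw about 17.5°).

```bash
python3 - <<'E'
from h import *
print(move([.621,.345,.26],down(np.radians(17.5))))
E
```

```text
(array([-142.9,  707.7,   41.7]), array([ 0.1, -0.2, 68.1]))
```

```bash
python3 -m crank '[{"grip":0,"offset":[-10,50,0],"angular":[0,0,0]},{"grip":0,"offset":[-20,100,0],"angular":[0,0,7]},{"grip":0,"offset":[-30,150,0],"angular":[0,0,14]},{"grip":0,"offset":[-40,200,0],"angular":[0,0,21]},{"grip":0,"offset":[-50,250,0],"angular":[0,0,28]},{"grip":0,"offset":[-60,300,0],"angular":[0,0,35]},{"grip":0,"offset":[-70,350,0],"angular":[0,0,42]},{"grip":0,"offset":[-80,400,0],"angular":[0,0,49]},{"grip":0,"offset":[-90,450,0],"angular":[0,0,56]},{"grip":0,"offset":[-100,500,0],"angular":[0,0,62]}]'
python3 - <<'E'
from h import *
print(move([.621,.345,.26],down(np.radians(17.5))))
E
```

```text
t: 25.7
tcp_pos: [0.559, 0.1309, 0.3016]
tool_rot: [0.549, 0.836, -0.0, 0.0]
force: [1.0, 0.1, -0.2]
finger_gap: 0.997
(array([171.8, 141.9,  41.5]), array([-0. ,  0. ,  5.9]))
```

```bash
python3 -m crank '[{"grip":0,"offset":[35,30,0],"angular":[0,0,3]},{"grip":0,"offset":[70,60,0],"angular":[0,0,6]},{"grip":0,"offset":[105,90,0],"angular":[0,0,6]},{"grip":0,"offset":[140,120,10],"angular":[0,0,6]},{"grip":0.1,"offset":[172,142,40],"angular":[0,0,6]},{"grip":0.235,"offset":[172,142,40],"angular":[0,0,6]},{"grip":0.235,"offset":[172,142,40],"angular":[0,0,6]},{"grip":0.235,"offset":[172,142,40],"angular":[0,0,6]}]'
python3 - <<'E'
from h import *
s=snap("wrist","w17")
print(move([.621,.345,.26],down(np.radians(17.5))))
E
```

```text
t: 26.5
tcp_pos: [0.621, 0.3416, 0.2623]
tool_rot: [0.591, 0.807, 0.0, 0.0]
force: [-0.6, -0.0, -0.7]
finger_gap: 0.765
(array([3.8, 0.6, 2.9]), array([0.1, 0. , 0. ]))
```

View pics/w17.png

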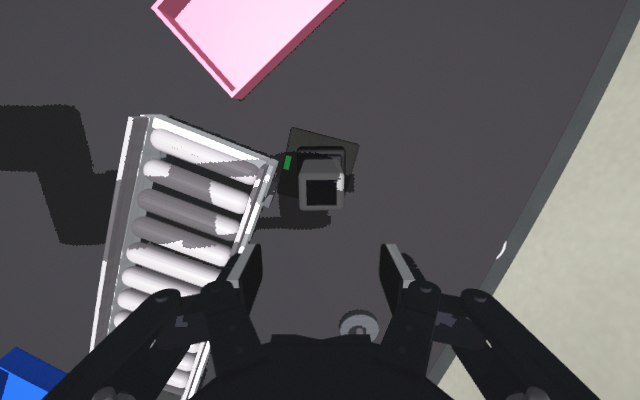

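```bash
python3 -c "
from h import *
s=snap('wrist');crop(s,'w17a',270,115,370,220,6)"
```

```text
(no output)
```

View pics/w17a.png

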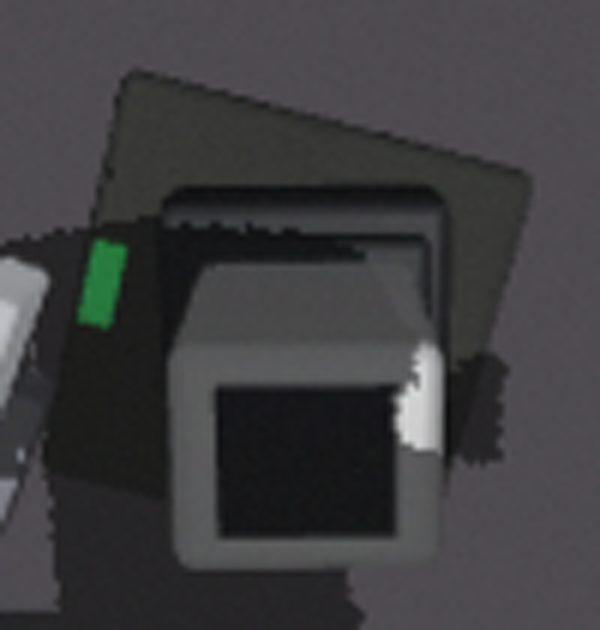

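```bash
python3 - <<'E'
from h import *
s=snap("wrist")
P=lambda q,z:onplane(s,np.array(q)/6+(270,115),z)[:,:2]
r=cv2.minAreaRect((P([(170,345),(442,345),(440,568),(178,568)],.14)*1000).astype(np.float32));print("handle",r)
b=P([(163,188),(447,188)],.046);print("head back edge",b,np.linalg.norm(b[0]-b[1]))
p=P([(125,70),(534,180),(50,475)],.01);print("pad",p)
d=p[1]-p[0];print(np.linalg.norm(d),np.degrees(np.arctan2(d[1],d[0])))
u=d/np.linalg.norm(d);v=np.array([u[1],-u[0]]);print("pad centre",(p[0]+p[1])/2+v*.05, p[0]+u*.05+(p[2]-p[0])/2)
c=np.array(r[0])/1000;print(move([c[0],c[1],.087],down(np.radians(17.5))))
E
```

```text
handle ((621.9342041015625, 342.3225402832031), (45.22870635986328, 38.711509704589844), 17.39859390258789)
head back edge [[0.582402   0.36602064]
 [0.64081401 0.38434539]] 0.061218947346158105
pad [[0.56488121 0.3848724 ]
 [0.66416277 0.38951267]
 [0.57352467 0.2849148 ]]
0.09938994571913086 2.6759735487386065
pad centre [0.61685637 0.33724706] [0.61914842 0.33722798]
(array([  1.5,   0. , 176.2]), array([ 0.1,  0. , -0. ]))
```

The handle is aligned with the jaws, with its top at crop pixel (307,456). The reader stands about 5 mm in x and 4.5 mm in y off the pad centre. Descending on the handle.

```bash
python3 -m crank '[{"grip":0.235,"offset":[2,0,40],"angular":[0,0,0]},{"grip":0.235,"offset":[2,0,80],"angular":[0,0,0]},{"grip":0.235,"offset":[2,0,100],"angular":[0,0,0]},{"grip":0.235,"offset":[2,0,100],"angular":[0,0,0]}]'
python3 - <<'E'
from h import *
s=snap("wrist","w18")
print(move([.6217,.3437,.087],down(np.radians(17.5))))
E
```

```text
t: 27.05
tcp_pos: [0.6189, 0.3417, 0.1582]
tool_rot: [0.592, 0.806, -0.003, -0.002]
force: [-0.3, 0.4, -0.7]
finger_gap: 0.768
(array([ 0.8,  1.6, 73.8]), array([-0.1,  0. , -0. ]))
```

View pics/w18.png

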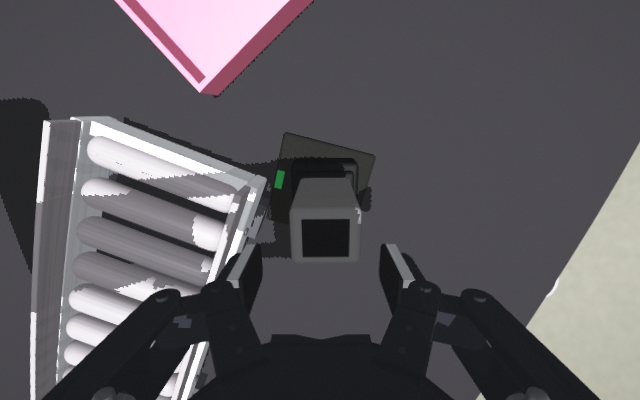

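```bash
python3 -m crank '[{"grip":0.235,"offset":[1,2.5,25],"angular":[0,0,0]},{"grip":0.235,"offset":[1,2.5,45],"angular":[0,0,0]},{"grip":0.235,"offset":[1,2.5,60],"angular":[0,0,0]},{"grip":0.235,"offset":[1,2.5,70],"angular":[0,0,0]},{"grip":0.235,"offset":[1,2.5,73],"angular":[0,0,0]},{"grip":0.235,"offset":[1,2.5,73],"angular":[0,0,0]}]'
python3 - <<'E'
from h import *
s=snap("wrist","w19")
print(pose()[0])
E
```

```text
t: 27.7
tcp_pos: [0.6233, 0.3455, 0.0888]
tool_rot: [0.591, 0.807, 0.0, 0.0]
force: [0.5, 0.9, 0.6]
finger_gap: 0.766
[0.62360678 0.3456507  0.08919738]
```

View pics/w19.png

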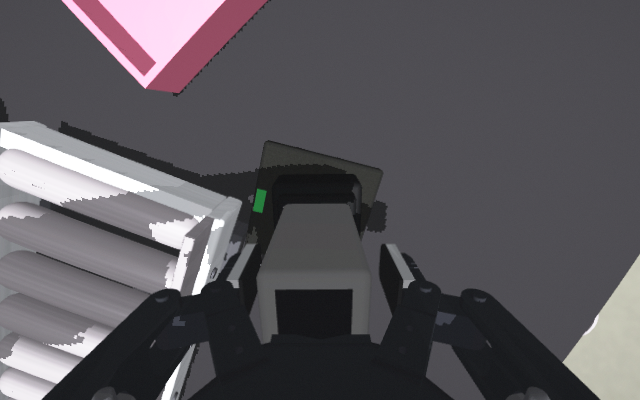

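The handle is between the pads (left 258, right 382). I'll nudge it and close.

```bash
python3 -m crank '[{"grip":0.235,"offset":[-1,-1.5,0],"angular":[0,0,0]},{"grip":0.235,"offset":[-1,-1.5,0],"angular":[0,0,0]},{"grip":0.5,"offset":[-1,-1.5,0],"angular":[0,0,0]},{"grip":1,"offset":[-1,-1.5,0],"angular":[0,0,0]},{"grip":1,"offset":[-1,-1.5,0],"angular":[0,0,0]},{"grip":1,"offset":[-1,-1.5,0],"angular":[0,0,0]},{"grip":1,"offset":[-1,-1.5,0],"angular":[0,0,0]}]' 70
python3 - <<'E'
from h import *
s=snap("wrist","w20");p,r=pose();print(p,r.as_matrix().round(4).tolist(),manip.sense()["force"])
s=snap("scene");crop(s,"s20",370,230,450,310,6)
E
```

```text
t: 28.45
tcp_pos: [0.6219, 0.3441, 0.089]
tool_rot: [0.591, 0.807, 0.0, 0.0]
force: [-2.6, 0.0, 5.6]
finger_gap: 0.532
[0.6218843  0.3441112  0.08901413] [[-0.3014, 0.9535, 0.0003], [0.9535, 0.3014, 0.0001], [-0.0, 0.0003, -1.0]] [-1.82980765 -0.85945046  4.96368939]
```

View pics/w20.png

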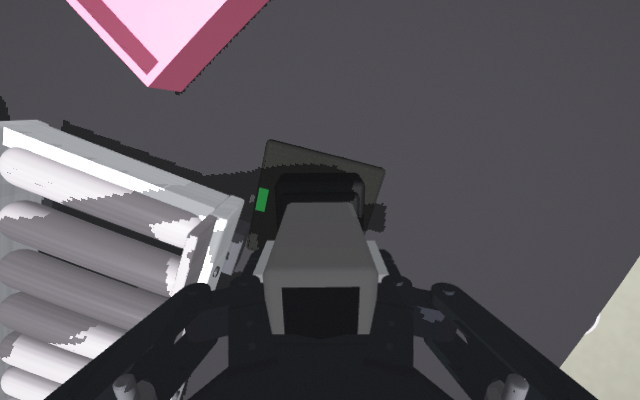

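The reader is gripped (opening 45 mm). Lifting, then computing the scan pose.

```bash
python3 -m crank '[{"grip":1,"offset":[0,0,-15],"angular":[0,0,0]},{"grip":1,"offset":[0,0,-40],"angular":[0,0,0]},{"grip":1,"offset":[0,0,-70],"angular":[0,0,0]},{"grip":1,"offset":[0,0,-105],"angular":[0,0,0]},{"grip":1,"offset":[0,0,-140],"angular":[0,0,0]},{"grip":1,"offset":[0,0,-175],"angular":[0,0,0]},{"grip":1,"offset":[0,0,-200],"angular":[0,0,0]},{"grip":1,"offset":[0,0,-200],"angular":[0,0,0]}]'
cat >> h.py <<'E'
LAB=np.array([.4257,-.3748,.092])
def scanpose(extra=0.,lab=LAB,az=91.5,tilt=25,L=.079):
    a,t=np.radians(az),np.radians(tilt)
    n=np.array([np.sin(t)*np.cos(a),np.sin(t)*np.sin(a),np.cos(t)])
    y=np.array([1,.006,0.]);y-=n*(y@n);y/=np.linalg.norm(y);z=-n
    return lab+(.1+L+extra)*n,Rot.from_matrix(np.c_[np.cross(y,z),y,z])
E
python3 - <<'E'
from h import *
s=snap("wrist","w21");snap("scene","s21")
p,r=scanpose(.05)
print(p,move(p,r), move([.50,.0,.30],down(np.radians(5))))
E
```

```text
t: 29.35
tcp_pos: [0.6241, 0.345, 0.2934]
tool_rot: [0.591, 0.807, 0.004, 0.003]
force: [1.3, 0.2, -2.8]
finger_gap: 0.533
[ 0.42316661 -0.27805358  0.29954448] (array([-533.3, -376.3,  -11.6]), array([  3.2, -24.9,  16.8])) (array([-291.3, -219.3,  -12.2]), array([-0.1,  0. , 12.5]))
```

View pics/w21.png

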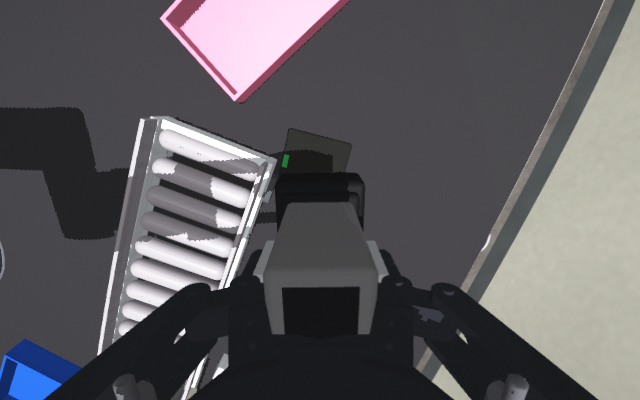

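View pics/s21.png

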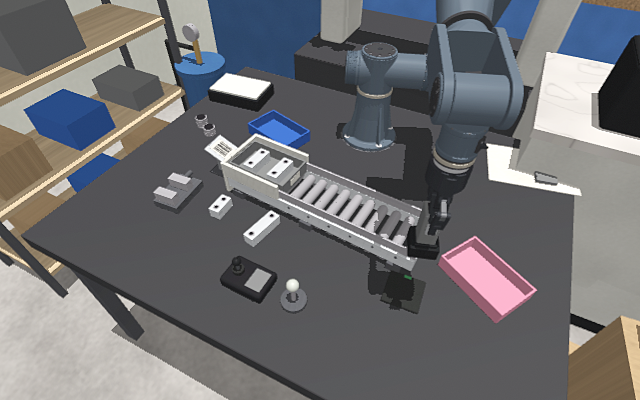

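The reader is held, and the tote is home with both bars. Moving over to the label side.

```bash
python3 -m crank '[{"grip":1,"offset":[-20,-15,-2],"angular":[0,0,1]},{"grip":1,"offset":[-52,-39,-4],"angular":[0,0,3]},{"grip":1,"offset":[-86,-65,-6],"angular":[0,0,5]},{"grip":1,"offset":[-120,-91,-8],"angular":[0,0,7]},{"grip":1,"offset":[-154,-116,-10],"angular":[0,0,9]},{"grip":1,"offset":[-188,-142,-12],"angular":[0,0,11]},{"grip":1,"offset":[-222,-168,-12],"angular":[0,0,12.5]},{"grip":1,"offset":[-256,-193,-12],"angular":[0,0,12.5]},{"grip":1,"offset":[-285,-214,-12],"angular":[0,0,12.5]},{"grip":1,"offset":[-291,-219,-12],"angular":[0,0,12.5]}]'
python3 - <<'E'
from h import *
p,r=scanpose(.05)
print(p,move(p,r))
E
```

```text
t: 30.45
tcp_pos: [0.4979, -0.0021, 0.2979]
tool_rot: [0.677, 0.736, -0.002, -0.002]
force: [-0.4, 0.3, -2.4]
finger_gap: 0.531
[ 0.42316661 -0.27805358  0.29954448] (array([-268.7,  -97.7,   -1.2]), array([  0.1, -25. ,   4.4]))
```

```bash
python3 -m crank '[{"grip":1,"offset":[-15,-5,0],"angular":[0,-1,0]},{"grip":1,"offset":[-45,-16,0],"angular":[0,-4,1]},{"grip":1,"offset":[-80,-29,0],"angular":[0,-7,1]},{"grip":1,"offset":[-115,-42,0],"angular":[0,-10,2]},{"grip":1,"offset":[-150,-54,0],"angular":[0,-13,2]},{"grip":1,"offset":[-185,-67,0],"angular":[0,-17,3]},{"grip":1,"offset":[-220,-80,0],"angular":[0,-21,4]},{"grip":1,"offset":[-250,-91,0],"angular":[0,-24,4]},{"grip":1,"offset":[-266,-97,-1],"angular":[0,-25,4.4]},{"grip":1,"offset":[-269,-98,-1],"angular":[0,-25,4.4]}]'
python3 - <<'E'
from h import *
print(move(*scanpose(0.)), manip.sense()["q"].round(2))
s=snap("wrist","w22");snap("scene","s22");snap("side","d22")
E
```

```text
t: 31.45
tcp_pos: [0.4263, -0.2762, 0.3004]
tool_rot: [0.687, 0.694, -0.146, 0.158]
force: [0.3, -0.2, -2.6]
finger_gap: 0.532
(array([-1.4, -3.6, 51.5]), array([ 0.5, -0.1, -0. ])) [-0.6   0.23  1.8  -0.45  0.89 -0.36]
```

View pics/w22.png

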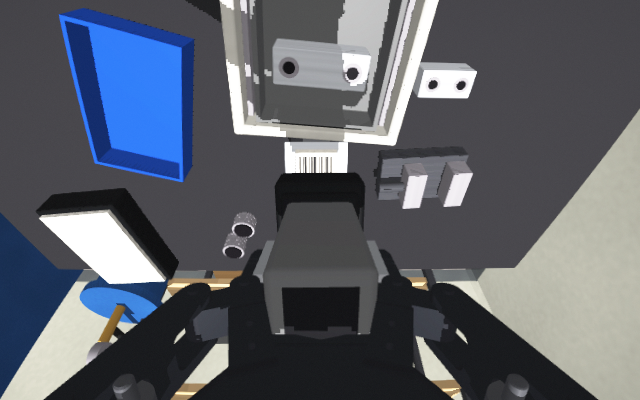

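View pics/s22.png

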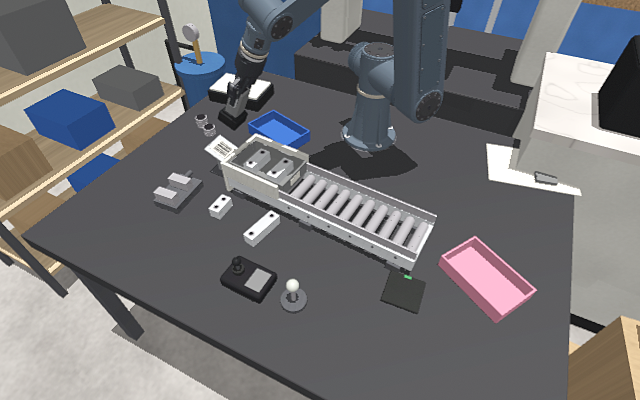

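View pics/d22.png

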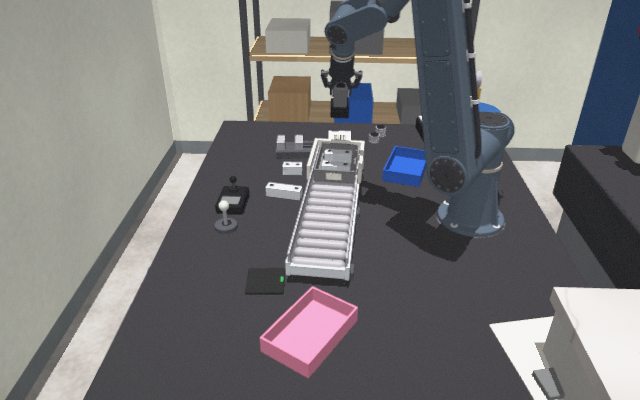

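The bare pad is visible in both fixed views, and the reader head (320) lines up with the plate (316), leaving 3.6 mm to correct. Moving into the 100 mm stand-off.

```bash
python3 -m crank '[{"grip":1,"offset":[-1,-3,10],"angular":[0.3,0,0]},{"grip":1,"offset":[-1.4,-3.6,25],"angular":[0.3,0,0]},{"grip":1,"offset":[-1.4,-3.6,40],"angular":[0.3,0,0]},{"grip":1,"offset":[-1.4,-3.6,48],"angular":[0.3,0,0]},{"grip":1,"offset":[-1.4,-3.6,51],"angular":[0.3,0,0]},{"grip":1,"offset":[-1.4,-3.6,51],"angular":[0.3,0,0]},{"grip":1,"offset":[-1.4,-3.6,51],"angular":[0.3,0,0]}]'
python3 - <<'E'
from h import *
print(move(*scanpose(0.)))
s=snap("wrist","w23");c=snap("scene");d=snap("side");crop(c,"s23",190,80,290,180,6);crop(d,"d23",290,40,390,160,5)
p,r=pose();w=p+r.apply([0,0,.079]);print("window",w,"aim",p+r.apply([0,0,.179]))
for z,nm in((c,"scene"),(d,"side")): print(nm,proj(z,[w,LAB]).round(1).tolist())
crop(c,"s23p",370,260,440,320,8);crop(d,"d23p",235,260,300,300,10)
E
```

```text
t: 32.3
tcp_pos: [0.4245, -0.2988, 0.256]
tool_rot: [0.687, 0.693, -0.148, 0.158]
force: [0.3, 0.7, -3.0]
finger_gap: 0.532
(array([ 0.4, -0.8,  1.7]), array([ 0.3,  0. , -0. ]))
window [ 0.42577257 -0.33222797  0.18465092] aim [ 0.42741546 -0.37449939  0.09403951]
scene [[227.9, 129.2], [222.1, 148.5]]
side [[339.0, 121.2], [338.5, 139.5]]
```

View pics/w23.png

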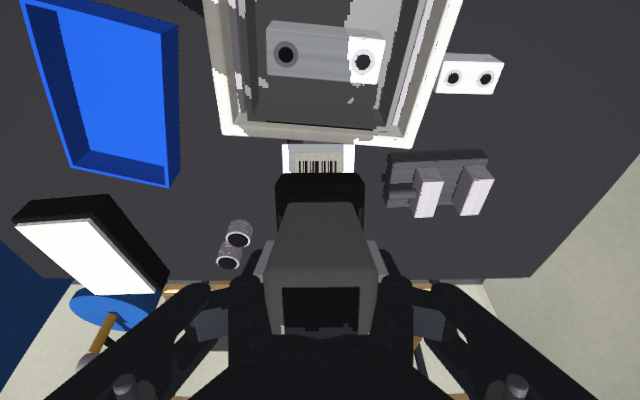

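View pics/s23.png

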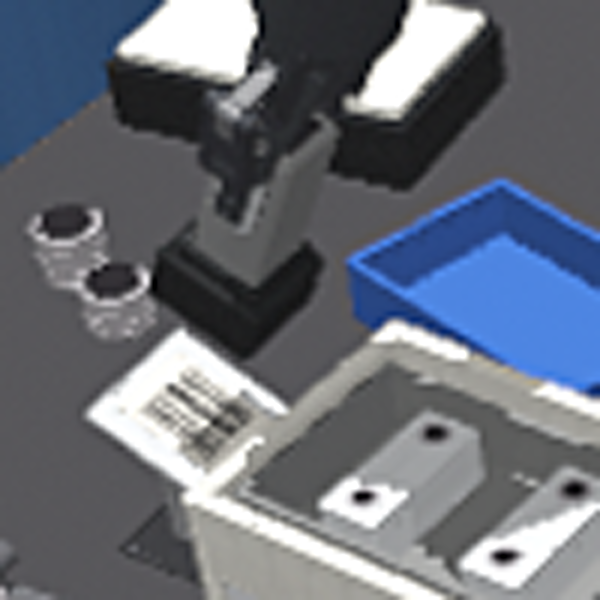

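View pics/d23.png

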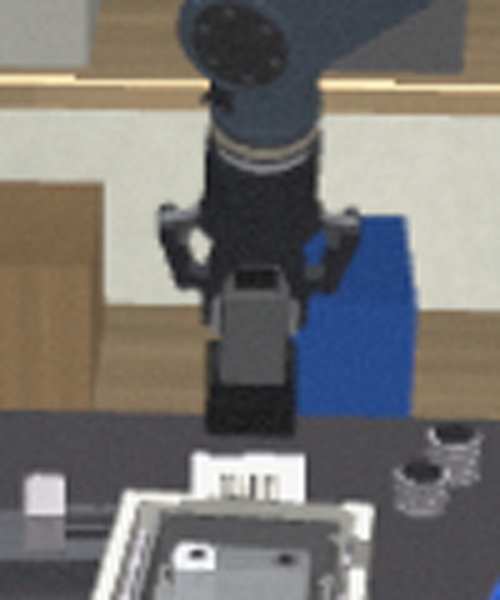

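View pics/s23p.png

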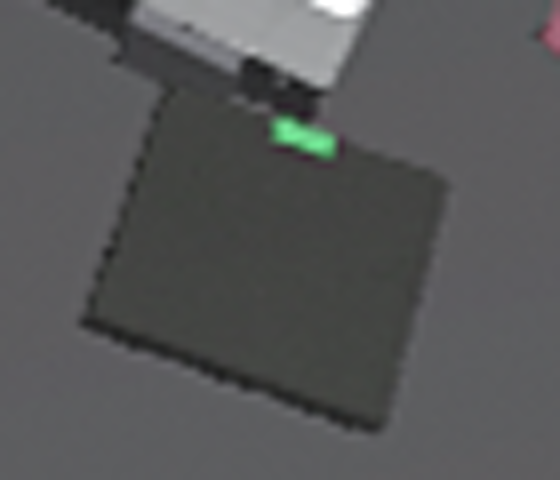

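View pics/d23p.png

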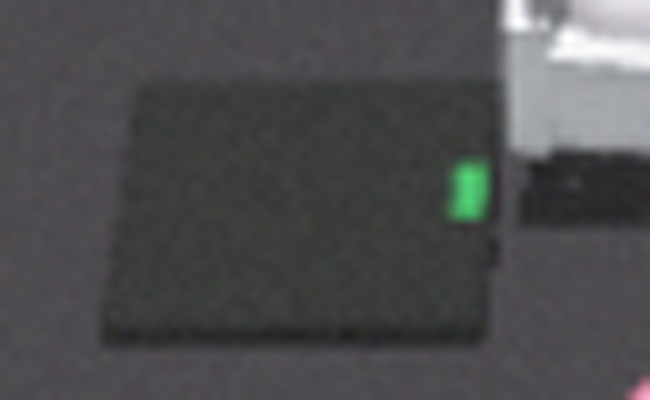

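The reader faces the label: in the side crop the head mid is 251 and the plate mid 249, and in the wrist view 319.5 and 317.5. I'll check the projected head corners and make the final 1–2 mm correction.

```bash
python3 -m crank '[{"grip":1,"offset":[0,-1.2,1.5],"angular":[0.3,0,0]},{"grip":1,"offset":[0,-1.2,1.5],"angular":[0.3,0,0]},{"grip":1,"offset":[0,-1.2,1.5],"angular":[0.3,0,0]}]'
python3 - <<'E'
from h import *
print(move(*scanpose(0.)))
c=snap("scene");d=snap("side")
p,r=pose()
sq=np.array([(-1,-1,0),(-1,1,0),(1,1,0),(1,-1,0)])*.032
w=p+r.apply([0,0,.079]);print("aim",p+r.apply([0,0,.179]))
print("bottom corners scene crop",((proj(c,w+r.apply(sq))-[190,80])*6).round())
print("bottom corners side crop",((proj(d,w+r.apply(sq))-[290,40])*5).round())
# pad
a=onplane(c,np.array([(170,85),(448,182),(382,422),(85,318)])/8+(370,260),.01)[:,:2]
b=onplane(d,np.array([(135,78),(502,80),(485,322),(103,322)])/10+(235,260),.01)[:,:2]
print("pad",a.mean(0),b.mean(0),a.round(4).tolist(),b.round(4).tolist())
E
```

```text
t: 32.75
tcp_pos: [0.423, -0.2995, 0.2543]
tool_rot: [0.688, 0.693, -0.15, 0.156]
force: [-0.1, -0.4, -3.0]
finger_gap: 0.529
(array([ 0.3,  0.7, -0. ]), array([-0., -0., -0.]))
aim [ 0.42481858 -0.37505725  0.0920279 ]
bottom corners scene crop [[216. 230.]
 [143. 292.]
 [244. 365.]
 [313. 301.]]
bottom corners side crop [[292. 376.]
 [204. 374.]
 [203. 441.]
 [292. 443.]]
pad [0.61892111 0.34141619] [0.61383348 0.33993726] [[0.5733, 0.2906], [0.5675, 0.3878], [0.6634, 0.3925], [0.6715, 0.2949]] [[0.6675, 0.2927], [0.5662, 0.2889], [0.5613, 0.3868], [0.6603, 0.3913]]
```

The projected corners match the pictures within about a pixel. Holding still for 2.5 s or more.

```bash
python3 -m crank '[{"grip":1,"offset":[0,0,0],"angular":[0,0,0]},{"grip":1,"offset":[0,0,0],"angular":[0,0,0]},{"grip":1,"offset":[0,0,0],"angular":[0,0,0]},{"grip":1,"offset":[0,0,0],"angular":[0,0,0]},{"grip":1,"offset":[0,0,0],"angular":[0,0,0]},{"grip":1,"offset":[0,0,0],"angular":[0,0,0]},{"grip":1,"offset":[0,0,0],"angular":[0,0,0]},{"grip":1,"offset":[0,0,0],"angular":[0,0,0]},{"grip":1,"offset":[0,0,0],"angular":[0,0,0]},{"grip":1,"offset":[0,0,0],"angular":[0,0,0]}]'
python3 -m crank '[{"grip":1,"offset":[0,0,0],"angular":[0,0,0]},{"grip":1,"offset":[0,0,0],"angular":[0,0,0]},{"grip":1,"offset":[0,0,0],"angular":[0,0,0]},{"grip":1,"offset":[0,0,0],"angular":[0,0,0]},{"grip":1,"offset":[0,0,0],"angular":[0,0,0]},{"grip":1,"offset":[0,0,0],"angular":[0,0,0]},{"grip":1,"offset":[0,0,0],"angular":[0,0,0]},{"grip":1,"offset":[0,0,0],"angular":[0,0,0]},{"grip":1,"offset":[0,0,0],"angular":[0,0,0]},{"grip":1,"offset":[0,0,0],"angular":[0,0,0]}]'
python3 -m crank '[{"grip":1,"offset":[0,0,0],"angular":[0,0,0]},{"grip":1,"offset":[0,0,0],"angular":[0,0,0]},{"grip":1,"offset":[0,0,0],"angular":[0,0,0]},{"grip":1,"offset":[0,0,0],"angular":[0,0,0]},{"grip":1,"offset":[0,0,0],"angular":[0,0,0]},{"grip":1,"offset":[0,0,0],"angular":[0,0,0]},{"grip":1,"offset":[0,0,0],"angular":[0,0,0]},{"grip":1,"offset":[0,0,0],"angular":[0,0,0]},{"grip":1,"offset":[0,0,0],"angular":[0,0,0]},{"grip":1,"offset":[0,0,0],"angular":[0,0,0]}]'
python3 - <<'E'
from h import *
p,r=pose();print("aim",p+r.apply([0,0,.179]))
c=snap("scene","s24");crop(c,"s24",190,120,360,240,4)
print(move([.45,-.15,.32],down(np.radians(5))))
E
```

```text
t: 33.85
tcp_pos: [0.423, -0.2995, 0.2542]
tool_rot: [0.688, 0.693, -0.15, 0.156]
force: [-0.5, -1.1, -3.2]
finger_gap: 0.531
t: 34.85
tcp_pos: [0.423, -0.2995, 0.2543]
tool_rot: [0.688, 0.693, -0.15, 0.156]
force: [-0.1, -0.8, -3.7]
finger_gap: 0.531
t: 35.85
tcp_pos: [0.423, -0.2995, 0.2542]
tool_rot: [0.688, 0.693, -0.15, 0.156]
force: [0.6, -0.1, -3.1]
finger_gap: 0.533
aim [ 0.42482091 -0.37502744  0.09199026]
(array([ 107.6,   28.8, -122.4]), array([-0.6, 25. , -4.5]))
```

View pics/s24.png

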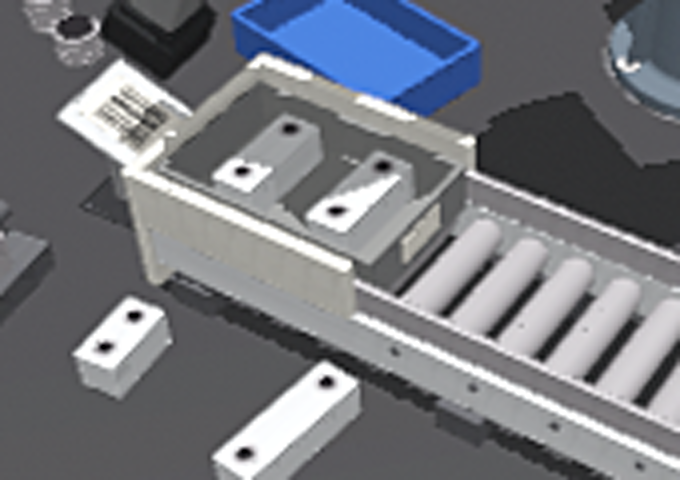

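The hold is done with the aim point constant, and the tote is still home. I'll take the reader back to the pad.

```bash
python3 -m crank '[{"grip":1,"offset":[5,1,-10],"angular":[0,0,0]},{"grip":1,"offset":[20,5,-30],"angular":[0,3,0]},{"grip":1,"offset":[40,10,-50],"angular":[0,7,-1]},{"grip":1,"offset":[60,16,-75],"angular":[0,11,-2]},{"grip":1,"offset":[80,21,-95],"angular":[-0.3,16,-3]},{"grip":1,"offset":[98,26,-112],"angular":[-0.5,21,-4]},{"grip":1,"offset":[107,29,-122],"angular":[-0.6,25,-4.5]},{"grip":1,"offset":[107,29,-122],"angular":[-0.6,25,-4.5]},{"grip":1,"offset":[107,29,-122],"angular":[-0.6,25,-4.5]}]'
python3 - <<'E'
from h import *
print(move([.6167,.339,.29],down(np.radians(17.55))))
E
```

```text
t: 36.8
tcp_pos: [0.4499, -0.1509, 0.32]
tool_rot: [0.675, 0.737, -0.001, 0.001]
force: [0.3, -0.1, -2.8]
finger_gap: 0.534
(array([473.5, 209. ,  29.1]), array([ -0. ,   0.1, -12.5]))
```

```bash
python3 -m crank '[{"grip":1,"offset":[20,9,0],"angular":[0,0,0]},{"grip":1,"offset":[55,24,0],"angular":[0,0,-1]},{"grip":1,"offset":[95,42,0],"angular":[0,0,-3]},{"grip":1,"offset":[135,60,0],"angular":[0,0,-4]},{"grip":1,"offset":[175,77,0],"angular":[0,0,-6]},{"grip":1,"offset":[215,95,0],"angular":[0,0,-7]},{"grip":1,"offset":[255,113,0],"angular":[0,0,-9]},{"grip":1,"offset":[295,130,0],"angular":[0,0,-10]},{"grip":1,"offset":[335,148,0],"angular":[0,0,-11]},{"grip":1,"offset":[370,163,5],"angular":[0,0,-12.5]}]'
python3 - <<'E'
from h import *
print(move([.6167,.339,.27],down(np.radians(17.55))))
E
```

```text
t: 37.8
tcp_pos: [0.5808, 0.2341, 0.3149]
tool_rot: [0.591, 0.807, 0.0, 0.001]
force: [1.2, -1.1, -2.6]
finger_gap: 0.529
(array([89.2, 65.9, 44.9]), array([0.1, 0.1, 0.1]))
```

```bash
python3 -m crank '[{"grip":1,"offset":[30,22,10],"angular":[0,0,0]},{"grip":1,"offset":[60,44,25],"angular":[0,0,0]},{"grip":1,"offset":[82,61,40],"angular":[0,0,0]},{"grip":1,"offset":[89,66,45],"angular":[0,0,0]},{"grip":1,"offset":[89,66,80],"angular":[0,0,0]},{"grip":1,"offset":[89,66,110],"angular":[0,0,0]},{"grip":1,"offset":[89,66,130],"angular":[0,0,0]},{"grip":1,"offset":[89,66,130],"angular":[0,0,0]},{"grip":1,"offset":[89,66,130],"angular":[0,0,0]}]'
python3 - <<'E'
from h import *
print(move([.6167,.339,.090],down(np.radians(17.55))))
s=snap("wrist","w25");c=snap("scene");d=snap("side");crop(c,"s25",370,240,450,320,7);crop(d,"d25",235,225,300,300,8)
E
```

```text
t: 38.7
tcp_pos: [0.6165, 0.3362, 0.1852]
tool_rot: [0.591, 0.806, -0.0, 0.0]
force: [0.5, 0.1, -2.5]
finger_gap: 0.531
(array([ 2.6,  1. , 95.2]), array([-0. ,  0. , -0.1]))
```

View pics/s25.png

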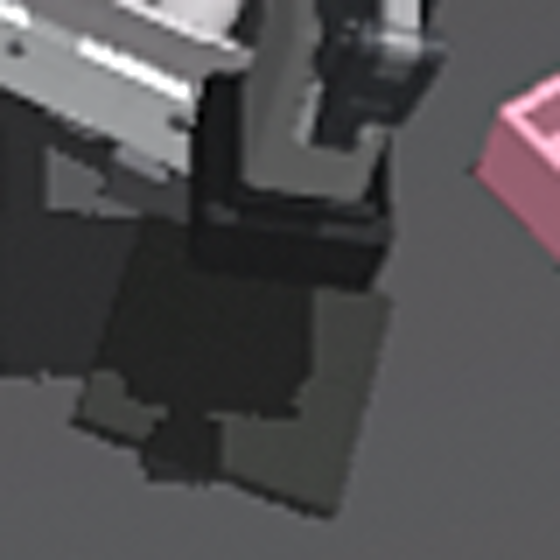

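View pics/d25.png

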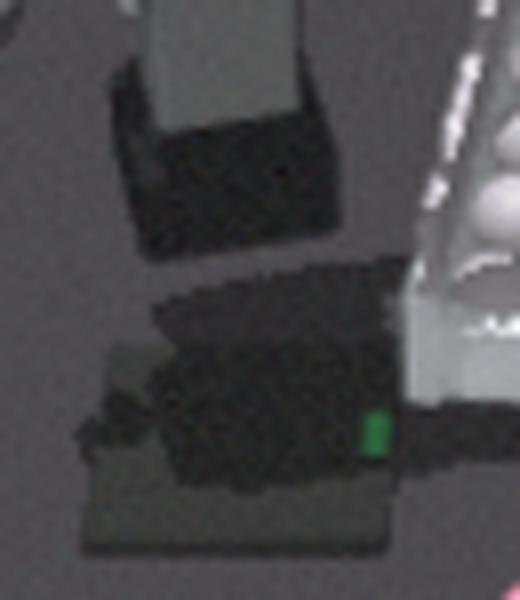

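The head hangs above the pad. I'll lower to just above it and check.

```bash
python3 -m crank '[{"grip":1,"offset":[1.5,0.5,25],"angular":[0,0,0]},{"grip":1,"offset":[2,0.8,50],"angular":[0,0,0]},{"grip":1,"offset":[2,0.8,70],"angular":[0,0,0]},{"grip":1,"offset":[2,0.8,82],"angular":[0,0,0]},{"grip":1,"offset":[2,0.8,88],"angular":[0,0,0]},{"grip":1,"offset":[2,0.8,90],"angular":[0,0,0]},{"grip":1,"offset":[2,0.8,90],"angular":[0,0,0]},{"grip":1,"offset":[2,0.8,90],"angular":[0,0,0]}]'
python3 - <<'E'
from h import *
print(move([.6167,.339,.089],down(np.radians(17.55))))
s=snap("wrist","w26");c=snap("scene");d=snap("side");crop(c,"s26",370,240,450,320,7);crop(d,"d26",235,225,300,300,8)
E
```

```text
t: 39.65
tcp_pos: [0.6175, 0.3394, 0.0964]
tool_rot: [0.591, 0.807, 0.001, 0.001]
force: [0.5, 0.3, -3.0]
finger_gap: 0.536
(array([-0.2, -0.9,  7.4]), array([ 0.2, -0. , -0. ]))
```

View pics/s26.png

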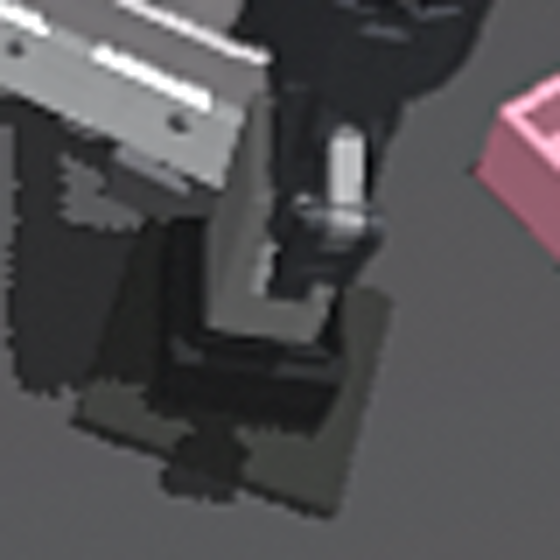

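View pics/d26.png

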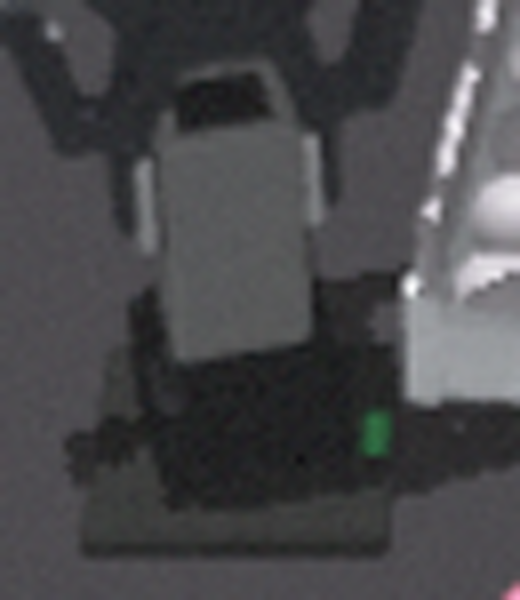

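```bash
python3 -m crank '[{"grip":1,"offset":[-0.2,-0.8,3],"angular":[0,0,0]},{"grip":1,"offset":[-0.2,-0.8,6],"angular":[0,0,0]},{"grip":1,"offset":[-0.2,-0.8,7],"angular":[0,0,0]},{"grip":1,"offset":[-0.2,-0.8,7.5],"angular":[0,0,0]},{"grip":1,"offset":[-0.2,-0.8,7.5],"angular":[0,0,0]}]'
python3 - <<'E'
from h import *
c=snap("scene");d=snap("side");crop(c,"s27",370,240,450,320,7);crop(d,"d27",235,225,300,300,8)
p,r=pose();sq=np.array([(-1,-1,0),(-1,1,0),(1,1,0),(1,-1,0)])*.032
w=p+r.apply([0,0,.079]);print(w)
print(((proj(c,w+r.apply(sq))-[370,240])*7).round().tolist(),((proj(d,w+r.apply(sq))-[235,225])*8).round().tolist())
E
```

```text
t: 40.3
tcp_pos: [0.616, 0.3387, 0.089]
tool_rot: [0.591, 0.807, 0.0, 0.0]
force: [-2.6, -1.1, 5.7]
finger_gap: 0.531
[0.61596412 0.33874046 0.00996646]
[[150.0, 265.0], [146.0, 410.0], [319.0, 435.0], [316.0, 288.0]] [[315.0, 360.0], [130.0, 391.0], [160.0, 514.0], [352.0, 480.0]]
```

View pics/s27.png

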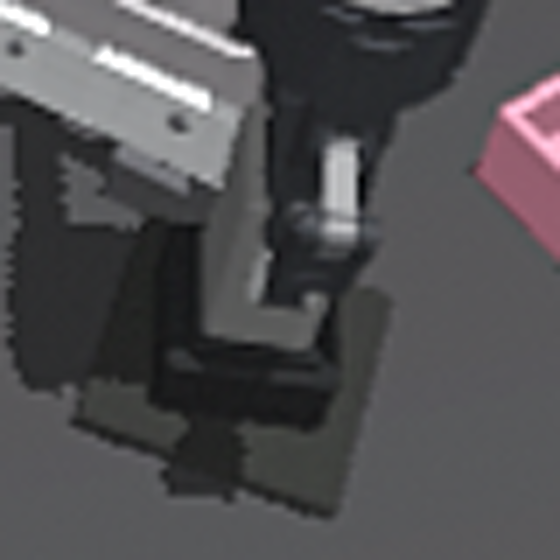

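View pics/d27.png

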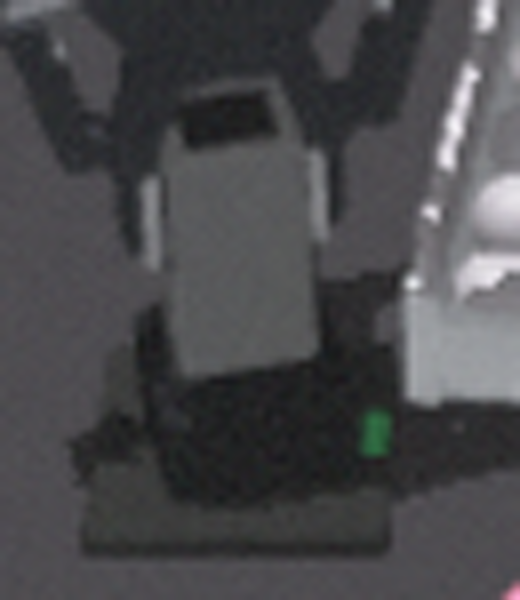

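It has touched down at z 0.089, the pickup height, with the force rising. I'll check centring on the pad in the same views.

```bash
python3 - <<'E'
from h import *
c=snap("scene");d=snap("side");j=np.array([.953,.301]);x=np.array([-.301,.953])
e=onplane(c,np.array([(150,404),(324,428)])/7+(370,240),.01)[:,:2];print(e,np.linalg.norm(e[0]-e[1]),"centre",e.mean(0)-.032*j,"pad",(.6189,.3414))
e=onplane(d,np.array([(165,500),(348,485)])/8+(235,225),.01)[:,:2];print(e,np.linalg.norm(e[0]-e[1]),"centre",e.mean(0)-.032*x,"pad",(.6138,.3399))
E
```

```text
[[0.65303677 0.31828637]
 [0.63317345 0.37979301]] 0.0646344984094175 centre [0.61260911 0.33940769] pad (0.6189, 0.3414)
[[0.636186   0.37206887]
 [0.57694915 0.36204621]] 0.0600787639483539 centre [0.61619957 0.33656154] pad (0.6138, 0.3399)
```

The views differ by a few millimetres, averaging about 3 mm off. I'll release and measure with a clear view.

```bash
python3 -m crank '[{"grip":0.4,"offset":[0,0,-1],"angular":[0,0,0]},{"grip":0.25,"offset":[0,0,-1],"angular":[0,0,0]},{"grip":0.25,"offset":[0,0,-1],"angular":[0,0,0]},{"grip":0.25,"offset":[0,0,-1],"angular":[0,0,0]},{"grip":0.25,"offset":[0,0,-20],"angular":[0,0,0]},{"grip":0.25,"offset":[0,0,-50],"angular":[0,0,0]},{"grip":0.25,"offset":[0,0,-90],"angular":[0,0,0]},{"grip":0.25,"offset":[0,0,-140],"angular":[0,0,0]},{"grip":0.25,"offset":[0,0,-175],"angular":[0,0,0]},{"grip":0.25,"offset":[0,0,-175],"angular":[0,0,0]}]'
python3 - <<'E'
from h import *
s=snap("wrist");c=snap("scene");d=snap("side");crop(c,"s28",370,240,450,320,7);crop(d,"d28",235,225,300,300,8);crop(s,"w28",270,115,370,220,6);print(pose()[0])
E
```

```text
t: 41.5
tcp_pos: [0.6194, 0.34, 0.2702]
tool_rot: [0.591, 0.807, 0.006, 0.004]
force: [0.0, -0.4, 1.2]
finger_gap: 0.752
[0.61520277 0.33833392 0.26179674]
```

View pics/s28.png

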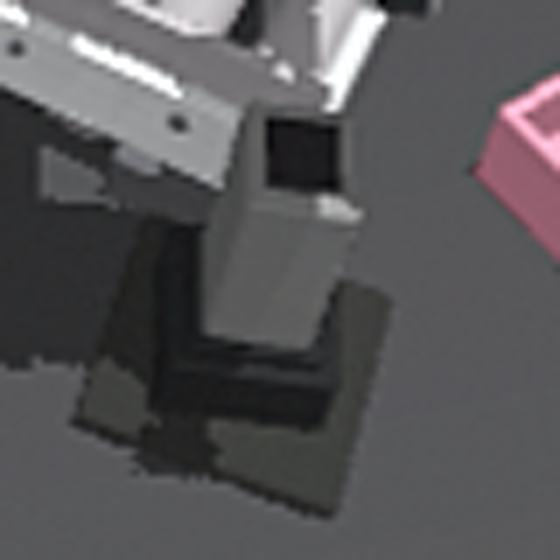

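View pics/d28.png

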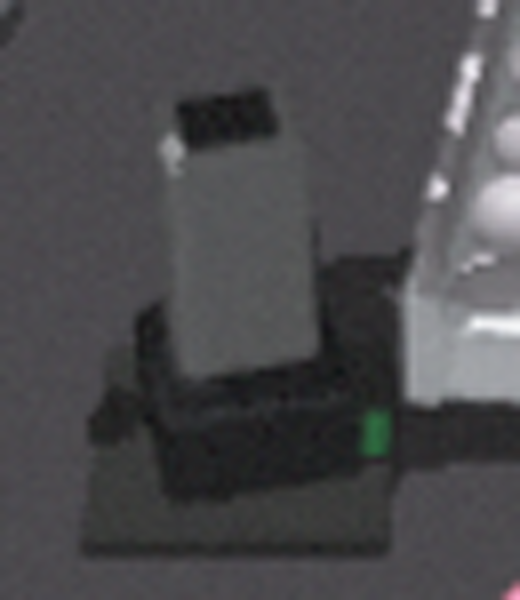

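View pics/w28.png

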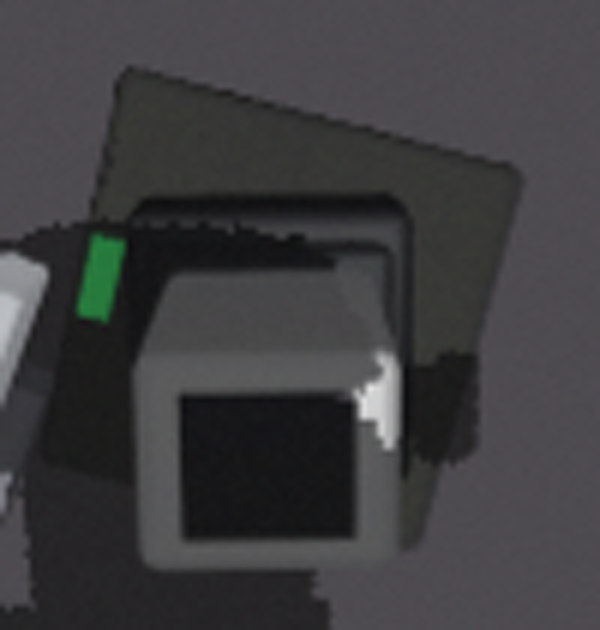

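```bash
python3 - <<'E'
from h import *
s=snap("wrist");c=snap("scene");d=snap("side")
a=onplane(c,np.array([(314,173),(304,153)])/7+(370,240),.138)[:,:2];print("scene disp",a[1]-a[0],a)
b=onplane(d,np.array([(208,128),(228,117)])/8+(235,225),.138)[:,:2];print("side disp",b[1]-b[0],b)
P=lambda q,z:onplane(s,np.array(q)/6+(270,115),z)[:,:2]
r=cv2.minAreaRect((P([(133,358),(402,358),(400,568),(142,568)],.14)*1000).astype(np.float32));print("handle",r)
e=P([(130,197),(412,197)],.046).mean(0);print("head from back top edge",e-.032*np.array([-.3,.954]))
p=P([(122,68),(524,172)],.01);u=p[1]-p[0];L=np.linalg.norm(u);u/=L;print("pad",L,p.mean(0)+.05*np.array([u[1],-u[0]]))
E
```

```text
scene disp [-0.00646388 -0.00548169] [[0.61974656 0.34535628]
 [0.61328268 0.33987458]]
side disp [-0.00558803 -0.00616264] [[0.61941359 0.33972759]
 [0.61382556 0.33356496]]
handle ((608.93115234375, 337.080078125), (44.267173767089844, 36.34175491333008), 17.478437423706055)
head from back top edge [0.60735004 0.33805944]
pad 0.09698458691937914 [0.60792583 0.33526698]
```

Relative to the pad centre, the reader is within about 1–3 mm in all views and standing upright. I'll retreat and do a final look.

```bash
python3 -m crank '[{"grip":0.25,"offset":[0,0,-40],"angular":[0,0,0]},{"grip":0.1,"offset":[-30,-10,-60],"angular":[0,0,0]},{"grip":0,"offset":[-80,-20,-60],"angular":[0,0,0]},{"grip":0,"offset":[-120,-30,-60],"angular":[0,0,0]},{"grip":0,"offset":[-120,-30,-60],"angular":[0,0,0]},{"grip":0,"offset":[-120,-30,-60],"angular":[0,0,0]}]'
python3 - <<'E'
from h import *
c=snap("scene","s30");d=snap("side","d30")
crop(c,"s30a",190,120,450,320,3)
E
```

```text
t: 42.4
tcp_pos: [0.6231, 0.2141, 0.3212]
tool_rot: [0.592, 0.806, -0.0, -0.001]
force: [0.2, 0.2, 0.1]
finger_gap: 1.005
```

View pics/s30a.png

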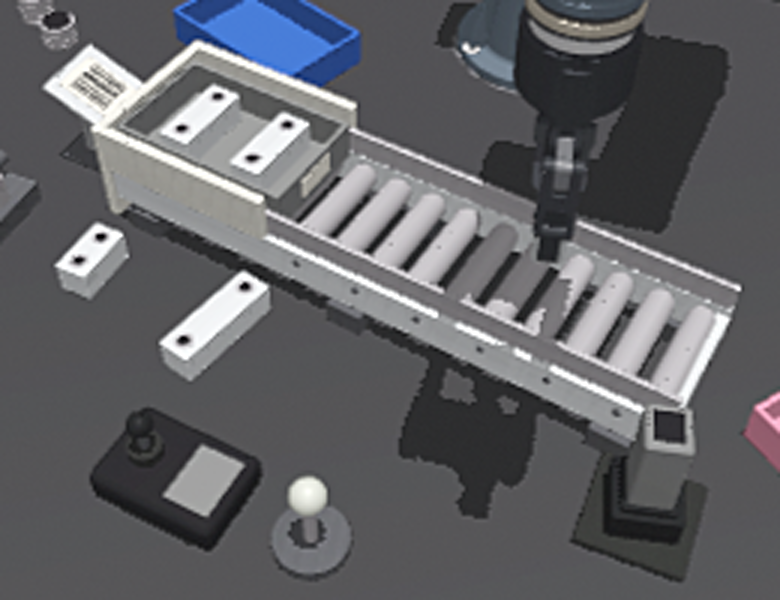

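View pics/d30.png

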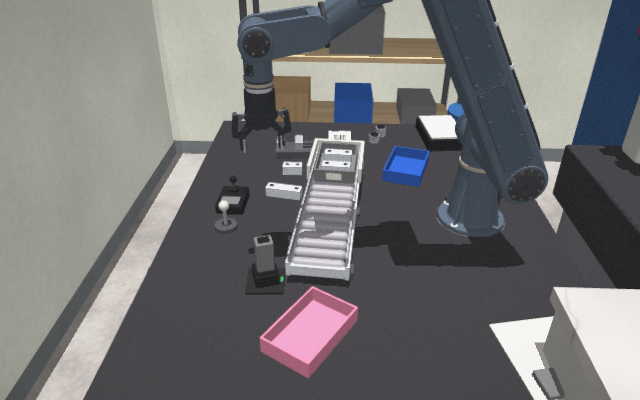

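Everything is in place: the tote is home with two bars in it, the 70 and 120 mm bars lie untouched, the reader stands on its pad, and the bystanders haven't moved. Handing in.

```bash
python3 -c "
from station import manip
print(manip.sign_off(), manip.sense()['t'])"
```

```text
the job is handed in; nothing more can be done
the job is handed in; nothing more can be done
```

The job is done and handed in at about 42 s of the 200 s allowed; no verdict was reported.

- **Bars:** There were two 95 mm bars, measured at 93–98 mm across views. I laid both flat in the grey tote. The 70 mm and 120 mm bars stayed on the table.
- **Tote:** I pushed it along the rollers until the force climbed to 27 N with no further travel. Its rear rim read within about 2 mm of the home position, and it looked unchanged in the last pictures.
- **Scan:** I held the reader for just over 3 s facing the label, about 100 mm off and tilted 25°. The aim point stayed within about 1 mm of my measured label centre. The head corners in the camera views agreed to about a pixel.
- **Return:** The reader stands upright on its pad and the arm is clear of everything. Most measurements put it 1–3 mm from the pad's middle. One reading from the scene camera's view of the head's lower edge said about 6 mm, and I judged that edge unreliable because of shadow.

The pendant, vise and calibration ball were not touched, and I saw nothing knocked aside during the run.

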